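# Set out turbocharger parts for the rebuild

### The job

Set out the turbo parts for the rebuild: lay the flat back plate in the middle of the pad behind the bearing housing, then stand the compressor wheel, nose up and centred, on top of it, and stand the brass bearing sleeve in the middle of the pad behind the turbine housing (behind: on the side away from the robot). Snap the round shaft forward out of its spring clips and lay it, centred, in the V-rest between the two housings. Let go of everything, and leave the spanner and the screwdriver where they lie.

Things in the scene. Friction and masses are not known exactly. Their poses are not given: they have to be found in the camera images.
- plate_c (a point): back plate: flat bare-aluminium disc, 60 mm diameter, 12 mm thick, lying flat on the bench, with small dark screw holes; 90 g. Point: its centre (6 mm above its underside); z up.
- wheel_c (a point): compressor wheel: bare-aluminium bladed wheel standing nose up on the bench; flat foot disc 48 mm diameter and 8 mm high, above it the blades, which can be gripped as a solid cylinder of 36 mm diameter from 8 to 36 mm height, thin nose tip at 38 mm; 120 g. Point: on its axis, 19 mm above its underside; z points to the nose.
- sleeve_c (a point): bearing sleeve: plain brass ring standing on end on the bench, 36 mm outer diameter, 22 mm bore, 30 mm high; 120 g. Point: its centre, 15 mm above its underside; z up along the bore.
- shaft_c (a point): shaft: plain round steel bar, 14 mm diameter, 160 mm long, 190 g, held level 55 mm above the bench in the two spring clips of the rack. Point: the middle of the bar; its y axis runs along the bar (the two ends are alike).
- rack: clip rack, fixed: grey base 60 x 130 x 8 mm, posts at y = -55 and +55 mm (95 mm clear between), each with a spring C-clip (tops 68 mm up) holding the shaft. Origin: on the bench straight below the held bar's axis; y along the bar. The mouths face the rack's -x (to the robot). The bar does not lift out: a level pull along -x (5 to 15 N in all) snaps it out; it is clear of the clips after 25 mm.
- vrest_seat (a point): V-rest, fixed: grey base 50 x 130 x 6 mm with two V-blocks 20 mm wide at y = -50 and +50 mm, open between them (80 mm); V tops 47 mm above the bench, mouth 37 mm wide. Point: where the middle of the shaft lies when it rests in both Vs, 40 mm above the bench; y runs along the V.
- core_pad (a point): round black rubber pad, 72 mm diameter, behind the bearing housing on its fixed aluminium base. The bearing housing: dark cast drum, two round flanges, bolt ring and small bore on top, 60 mm high, 84 mm diameter, axis 103 mm from the pad centre. Point: centre of the pad's top, 10 mm above the bench; x leads from housing to pad, z up. The housings may swap sides.
- turb_pad (a point): round black rubber pad, 72 mm diameter, behind the turbine housing on its fixed aluminium base. The turbine housing: dark cast snail-shaped scroll, wide open mouth on top, square inlet flange at one side, 62 mm high, 90 mm across, axis 103 mm from the pad centre. Point: centre of the pad's top, 10 mm above the bench; x leads from housing to pad, z up.
- spanner_c (a point): steel spanner, 140 mm long, lying loose on the bench nearer the robot, to be left alone. Point: on its underside near mid-length; x runs along it.
- driver_c (a point): screwdriver with red handle, 140 mm long, lying loose on the bench nearer the robot, to be left alone. Point: on its underside near mid-length; x runs along it.
Not all that is in view belongs to the job. Leave any pink or purple look-alike of the part that bears vrest_seat alone. What is shaped like the part that bears core_pad but turquoise is not meant.

How it is judged:
On the way, in this order (a step that is already met when the one before it is completed fails the run):
1. the back plate lies on the pad behind the bearing housing (horizontal distance between plate_c and core_pad below 0.015 m and angle between plate_c's own z axis and vertical below 0.12 rad and z of plate_c in the frame of core_pad between 0.002 and 0.01 m), for 0.2 s.
2. the compressor wheel stands on the back plate there (all of step 1 and horizontal distance between wheel_c and plate_c below 0.01 m and angle between wheel_c's own z axis and vertical below 0.12 rad and z of wheel_c in the frame of core_pad between 0.027 and 0.035 m), for 0.2 s.
At the end, for the whole second after the job is handed in: Plate flat on the bearing-housing pad and sleeve upright on the turbine-housing pad, each within 15 mm of centre; wheel nose up on the plate, within 10 mm; shaft down in both Vs, middle within 15 mm; all released, at rest. Spanner and screwdriver not moved over 30 mm (all of step 2 and horizontal distance between sleeve_c and turb_pad below 0.015 m and angle between sleeve_c's own z axis and vertical below 0.12 rad and z of sleeve_c in the frame of turb_pad between 0.011 and 0.019 m and horizontal distance between shaft_c and vrest_seat below 0.015 m and angle between the y axis of shaft_c and the y axis of vrest_seat, either way round below 0.1 rad and z of shaft_c in the frame of vrest_seat between -0.004 and 0.004 m and linear speed of each of plate, wheel, sleeve, shaft below 0.02 m/s); the robot touches nothing.
It fails at once if the spanner is moved more than 30 mm (distance of spanner_c from where it was at the start of the episode above 0.03 m).
It fails at once if the screwdriver is moved more than 30 mm (distance of driver_c from where it was at the start of the episode above 0.03 m).
It also fails if it takes over 96 s, if anything falls off the work surface, if the arm or the gripper's body presses on something with over 40 N, if the wrist force passes 120 N, or if a joint passes its speed limit or range.

### The arm

A 7-joint arm with a two-finger parallel gripper is mounted at the origin on the work surface. World frame = base frame: x ahead of the robot, y to its left, z up, the work surface at z = 0. Lengths are in m, angles in rad, forces in N, time in s.
With the tool pointing down it reaches from about 0.4 to 0.85 m from the base axis. Payload 4.5 kg.
Tool frame: the origin (TCP) lies on the mounting face of the last link; the fingertips stand 173 mm ahead of it and the grasp point (between the pads) lies 155 mm ahead of it; y points along the fingers, z is the direction in which the jaws open and shut, and the axes are right-handed (so a half turn about y gives the same grasp; the last joint's range is limited). The gripper opens to 85 mm and grips with 20 to 120 N. Pads are 22 mm wide; open, the fingers measure 114 mm over their backs; the gripper's body (76 mm by 85 mm) begins 54 mm behind the grasp point. The pads swing forward as they close: fully open they stand 13 mm farther back than shut.
Start: joints at [1.352, 0.689, -0.195, 1.565, 0.157, 0.902, -0.215], TCP at [0.156, -0.605, 0.405] pointing down, gripper open.
Joint ranges: [-3.01, 3.01], [-0.46, 2.08], [-1.47, 1.51], [0.13, 2.56], [-1, 4.14], [0.04, 2.09], [-2.66, 2.66]. Speed limits (rad/s): [2.57, 2.57, 3.14, 3.14, 3.14, 3.14, 3.14].

### API

Orientations are given as a unit quaternion [x, y, z, w].
In Python, from cell import * gives the robot as it stands.
- The arm moves only by the tool arm_command, never from a script. Its argument "rows" is a list of rows, each a list of 5 numbers: the closure, from 0 (fully open) to 1 (shut), then the shift along the tool's x, y, z in mm, then the turn about the tool's y in degrees. A call has 1 to 20 rows; each row shifts and turns the commanded pose from where the row before left it, along the tool's axes as they then stand; what a row does not reach is not made up. A row lasts 1/10 s, in which the tool goes at most 50 mm and 8.59 degrees, less where a joint would pass 70% of its speed; a pose out of reach is approached as far as the arm can. A call with a gripper value outside its range is refused whole. The fingers move at their own pace and stop on an object; "grip_force" is the grip in N (left out, the last holds). Time passes only in rows, so rows that do not move let the fingers close. It gives the time, the measured TCP pose, the force and the opening at its end, in the units of the state.
- read_state(): the state, without advancing time (a new reading comes with each control period).
- grab_frame(name): name is "scene" or "top" or "wrist"; returns a dict with "img" (400x640x3 uint8, red, green, blue), "depth" (400x640 float32, m along the optical axis (not along the pixel's ray), 0 where there is no reading), "vfov" (degrees; the focal length in pixels is half the picture's height over the tangent of half this angle, whatever the lens; pixels are square), "cx", "cy" (the principal point, pixels), "cam_to_world" (4x4, takes a point from camera to world coordinates). Camera axes: x right, y down, z forward; pixel columns grow to the right and rows downward; lengths in m; the calibration is good to about 2 mm. A picture is of the moment at which its call begins.
- sign_off(): hands the job in, once; it reports no verdict.
The state is a dict: "time": time; "joint_pos": joint angles; "qd": joint speeds; "effort": joint torques, N m; "tcp_pos": TCP position; "ee_rot": TCP orientation; "ft_force": force on the tool from outside, world axes, zero at the start; "wrist_torque": the same for the moment, N m; "gripper_width": finger opening in m.
Only numpy, scipy, OpenCV 4.12 (cv2) and the standard library are available. Lean on these libraries where they do the work, as an engineer would, in place of code of your own. Each camera call takes 0.05 s, during which the arm holds its last target.

## Working session

There is one attempt and no reset: what is moved stays moved. The work goes in short steps, Python scripts to look and compute and a tool call to move; the robot and the scene stay as the last step left them, time stands still between calls to the robot, and variables do not carry over. Pictures are saved under pics/ and viewed, and the job is handed in when it is done.

Besides the shell and the picture viewer there is one more tool, called after "Request:" as name([rows], argument=value, ...), one row to a line, values as JSON. arm_command: Moves the arm, as the interface text tells. Its arguments: {"type":"object","properties":{"rows":{"type":"array","items":{"type":"array","items":{"type":"number"}}},"grip_force":{"type":"number"}},"required":["rows"]}

```bash
mkdir -p pics; ls; python3 - <<'E'
from cell import *
import cv2,numpy as np
s=read_state()
for k,v in s.items(): print(k,np.round(v,3))
for n in ["scene","top","wrist"]:
    f=grab_frame(n)
    cv2.imwrite(f"pics/a_{n}.png",f["img"][:,:,::-1])
    np.savez(f"a_{n}.npz",**f)
    print(n,f["vfov"],f["cx"],f["cy"],np.round(f["cam_to_world"],3).tolist())
E
```

```text
pics
time 0.0
joint_pos [ 1.352  0.69  -0.195  1.566  0.157  0.902 -0.215]
qd [-0.    -0.001 -0.     0.003  0.002 -0.     0.001]
effort [-0.0000e+00 -5.3961e+01 -1.2660e+00 -1.5854e+01  9.0000e-03  1.0000e-02
 -0.0000e+00]
tcp_pos [ 0.156 -0.605  0.404]
ee_rot [-0.089  0.702 -0.701  0.089]
ft_force [ 0.436  0.7   -0.174]
wrist_torque [0.022 0.035 0.034]
gripper_width 0.085
scene 52.04174340062745 319.63769272342813 206.4055063153826 [[-0.509, 0.704, -0.495, 1.071], [0.861, 0.419, -0.289, 0.293], [0.004, -0.573, -0.82, 1.001], [0.0, 0.0, 0.0, 1.0]]
top 49.65885078033031 325.7636125021455 199.7528192299976 [[0.014, -0.984, 0.179, 0.291], [-1.0, -0.009, 0.026, -0.064], [-0.024, -0.179, -0.983, 1.204], [0.0, 0.0, 0.0, 1.0]]
wrist 71.7657962323965 321.83854296697905 197.94577123967778 [[0.25, -0.922, -0.297, 0.233], [-0.968, -0.238, -0.076, -0.585], [-0.001, 0.307, -0.952, 0.373], [0.0, 0.0, 0.0, 1.0]]
```

View pics/a_scene.png

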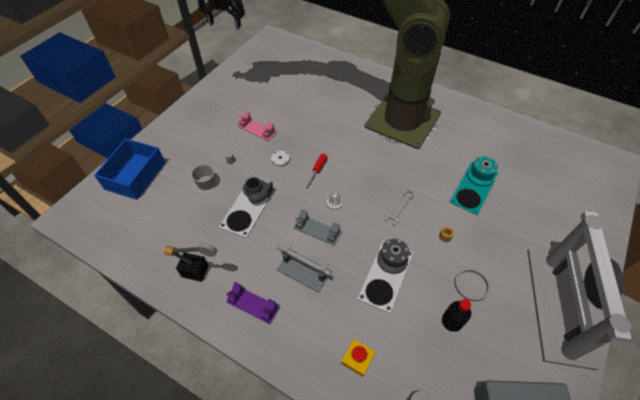

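View pics/a_top.png

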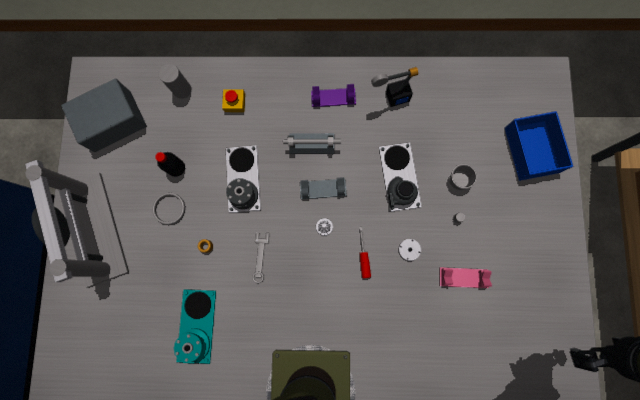

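View pics/a_wrist.png

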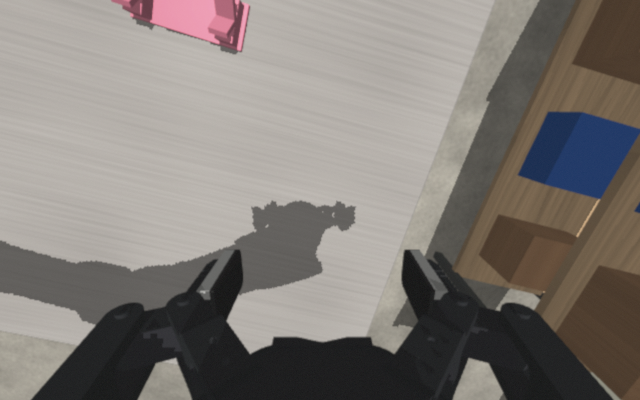

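```bash
cat > h.py <<'E'
from cell import *
import cv2,numpy as np
def cam(f):
    h=f["img"].shape[0]; return h/2/np.tan(np.radians(f["vfov"])/2)
def ray(f,u,v,z):
    F=cam(f); T=f["cam_to_world"]
    d=T[:3,:3]@np.array([(u-f["cx"])/F,(v-f["cy"])/F,1]); o=T[:3,3]
    return o+d*(z-o[2])/d[2]
def cloud(f):
    F=cam(f); T=f["cam_to_world"]; D=f["depth"]
    v,u=np.mgrid[:D.shape[0],:D.shape[1]]
    P=np.stack([(u-f["cx"])/F*D,(v-f["cy"])/F*D,D],-1)
    W=P@T[:3,:3].T+T[:3,3]; W[D<=0]=np.nan
    return W
def proj(f,p):
    T=np.linalg.inv(f["cam_to_world"]); q=T[:3,:3]@np.asarray(p,float)+T[:3,3]; F=cam(f)
    return q[0]/q[2]*F+f["cx"],q[1]/q[2]*F+f["cy"]
def load(n): 
    d=np.load(n); return {k:(d[k] if d[k].ndim else float(d[k])) for k in d.files}
def snap(cam_,name):
    f=grab_frame(cam_); cv2.imwrite(f"pics/{name}.png",f["img"][:,:,::-1]); np.savez(name+".npz",**f); return f
E
python3 - <<'E'
from h import *
f=load("a_top.npz"); im=f["img"][:,:,::-1]
cv2.imwrite("pics/b1.png",cv2.resize(im[120:290,190:440],None,fx=3.2,fy=3.2,interpolation=cv2.INTER_CUBIC))
W=cloud(f)
for n,(u,v) in dict(plate=(410,250),wheel=(324,227),sleeve=(205,246),vrest=(323,188),rackbar=(312,141),padL=(241,160),padR=(397,157),bh=(241,193),th=(402,190),tableA=(300,250)).items():
    print(n,np.round(W[v,u],3))
g=load("a_scene.npz"); im=g["img"][:,:,::-1]
cv2.imwrite("pics/b2.png",cv2.resize(im[140:320,190:470],None,fx=2.8,fy=2.8,interpolation=cv2.INTER_CUBIC))
E
```

```text
plate [ 0.37  -0.264  0.015]
wheel [ 0.428 -0.029  0.036]
sleeve [0.375 0.303 0.002]
vrest [ 0.543 -0.024  0.006]
rackbar [0.663 0.007 0.062]
padL [0.62  0.211 0.016]
padR [ 0.633 -0.233  0.012]
bh [0.515 0.196 0.064]
th [ 0.528 -0.238  0.06 ]
tableA [0.367 0.037 0.003]
```

View pics/b1.png

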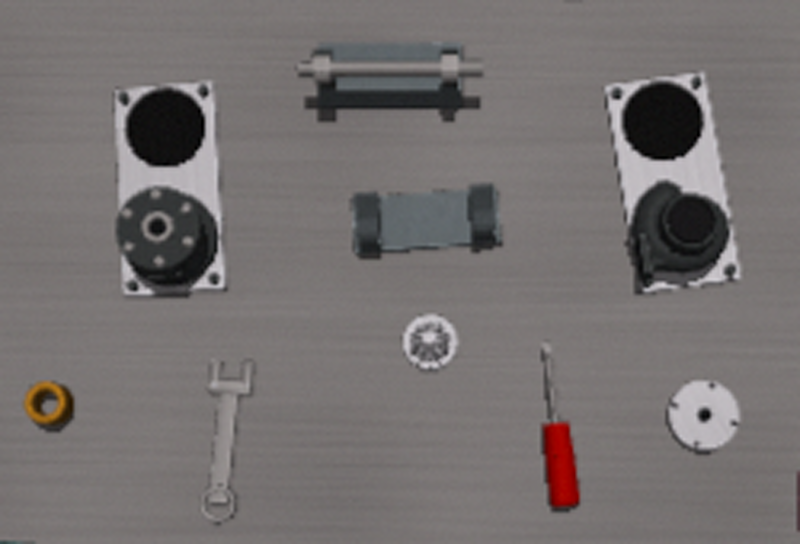

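View pics/b2.png

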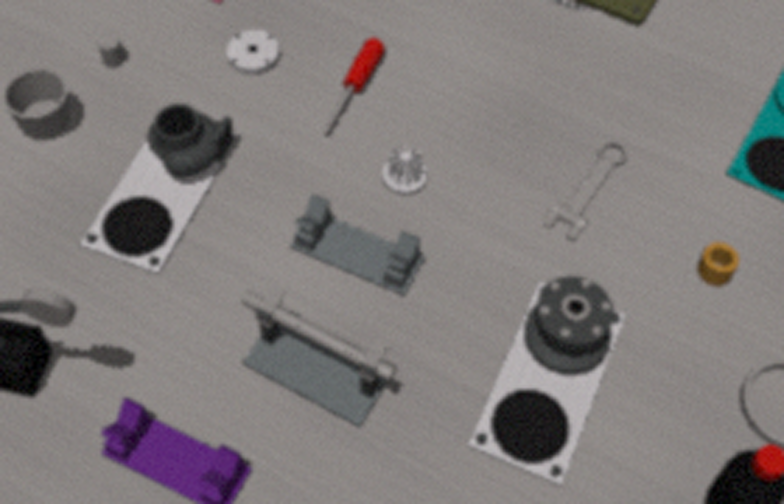

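```bash
python3 - <<'E'
from h import *
f=load("a_top.npz"); g=load("a_scene.npz")
def blob(fr,mask,u,v,r,name,z,K=8):
    im=fr["img"]; u0,v0=u-r,v-r
    c=cv2.resize(im[v0:v+r,u0:u+r],None,fx=K,fy=K,interpolation=cv2.INTER_CUBIC)
    m=mask(c.astype(int)).astype(np.uint8)
    n,l,s,cc=cv2.connectedComponentsWithStats(m)
    # component with largest area
    i=1+np.argmax(s[1:,4]); mm=(l==i).astype(np.uint8)
    cs,_=cv2.findContours(mm,cv2.RETR_EXTERNAL,cv2.CHAIN_APPROX_NONE)
    e=cv2.fitEllipse(cv2.convexHull(max(cs,key=len)))
    (x,y)=e[0]; x=(x+.5)/K-.5+u0; y=(y+.5)/K-.5+v0
    print(name,"px",round(x,1),round(y,1),"axes",np.round(np.array(e[1])/K,1),"world",np.round(ray(fr,x,y,z),4))
dark=lambda c:c.max(-1)<45
br=lambda c:c.min(-1)>165
brass=lambda c:(c[...,0]-c[...,2])>50
for fr,ps in ((f,dict(padB=(241,160),padT=(397,157),plate=(410,250),wheel=(324,227),sleeve=(205,246))),(g,dict(padB=(379,292),padT=(239,219),plate=(280,157),wheel=(334,200),sleeve=(446,234)))):
    for n,(u,v) in ps.items():
        m=dark if 'pad' in n else brass if n=='sleeve' else br
        z=dict(padB=.01,padT=.01,plate=.010,wheel=.008,sleeve=.015)[n]
        print(fr["img"][v,u]); blob(fr,m,u,v,18 if 'pad' not in n else 17,n,z)
E
```

```text
[16 16 16]
padB px 241.4 159.7 axes [23.6 24.3] world [0.6228 0.2116 0.01  ]
[12 15 15]
padT px 396.7 157.6 axes [23.8 24.5] world [ 0.632  -0.2324  0.01  ]
[19 19 21]
plate px 409.7 249.1 axes [20.6 21.4] world [ 0.3731 -0.2638  0.01  ]
[135 132 134]
wheel px 324.0 226.1 axes [16.2 16.6] world [ 0.4339 -0.0282  0.008 ]
[120 116 114]
sleeve px 203.9 245.3 axes [13.2 14.1] world [0.3762 0.3025 0.015 ]
[22 26 23]
padB px 378.9 291.8 axes [23.9 26.2] world [0.6257 0.2119 0.01  ]
[33 32 27]
padT px 238.6 220.4 axes [19.  23.2] world [ 0.6343 -0.2315  0.01  ]
[38 37 41]
plate px 279.7 157.1 axes [12.6 17.4] world [ 0.3718 -0.2651  0.01  ]
[131 129 130]
wheel px 329.3 202.9 axes [3.8 8.3] world [ 0.4462 -0.0384  0.008 ]
[135 108  72]
sleeve px 446.3 233.3 axes [13.5 15.2] world [0.3733 0.2987 0.015 ]
```

```bash
cat >> h.py <<'E'
from scipy.spatial.transform import Rotation as R
def go(x,y,z,yaw=None,quiet=False):
    """print tool-frame shift to world target; yaw=angle of jaw axis (deg, mod 180) in world"""
    s=read_state(); M=R.from_quat(s["ee_rot"]).as_matrix(); p=np.array(s["tcp_pos"])
    j=np.degrees(np.arctan2(M[1,2],M[0,2]))
    d=M.T@(np.array([x,y,z])-p)*1000
    print("t",round(s["time"],2),"tcp",np.round(p,4),"jaw",round(j,2),"tilt",np.round(M[:,1],3),"w",round(float(s["gripper_width"]),4),"F",np.round(s["ft_force"],1),"j7",np.round(s["joint_pos"][6],2))
    if yaw is not None:
        t=(yaw-j+90)%180-90
        # turn about tool y (=down): positive turn lowers world yaw
        Y=R.from_euler('z',t,degrees=True).as_matrix()@M
        d2=Y.T@(np.array([x,y,z])-p)*1000
        print(" turn about tool y:",round(-t,1)," shift before turn",np.round(d,1)," shift after turn",np.round(d2,1))
    else: print(" shift",np.round(d,1))
E
python3 - <<'E'
from h import *
go(.3725,-.2645,.35,90)
print(np.round(R.from_quat(read_state()["ee_rot"]).as_matrix(),3))
f=load("a_top.npz"); W=cloud(f)
# vrest & rack orientation from depth: points above 30mm
for n,(u0,u1,v0,v1,lo,hi) in dict(v=(295,350,172,205,.02,.06),bar=(280,345,130,155,.045,.075)).items():
    P=W[v0:v1,u0:u1].reshape(-1,3); P=P[(P[:,2]>lo)&(P[:,2]<hi)]
    r=cv2.minAreaRect((P[:,:2]*1000).astype(np.float32)); print(n,len(P),r,P.mean(0).round(4))
    for w in (1,-1): pass
E
```

```text
t 0.15 tcp [ 0.1562 -0.6049  0.4041] jaw -75.51 tilt [-0.     0.001 -1.   ] w 0.0855 F [-0.7 -0.6  0.2] j7 -0.22
 turn about tool y: 14.5  shift before turn [-294.6   54.4 -275.4]  shift after turn [-216.3   54.5 -340.3]
[[-0.968 -0.     0.25 ]
 [-0.25   0.001 -0.968]
 [ 0.    -1.    -0.001]]
v 249 ((540.8574829101562, -22.432510375976562), (42.381622314453125, 119.65802001953125), 4.769447326660156) [ 0.5396 -0.0218  0.039 ]
bar 356 ((664.8343505859375, 8.382072448730469), (28.67579460144043, 157.73753356933594), 0.3568780720233917) [0.6635 0.0093 0.0632]
```

Request:
arm_command([
  [0,0,0,0,7.2],
  [0,0,0,0,7.3],
  [0,-10,2,-16,0],
  [0,-14,4,-22,0],
  [0,-16,4,-25,0],
  [0,-16,4,-25,0],
  [0,-16,4,-25,0],
  [0,-16,4,-25,0],
  [0,-16,4,-25,0],
  [0,-16,4,-25,0],
  [0,-16,4,-25,0],
  [0,-16,4,-25,0],
  [0,-16,4,-25,0],
  [0,-16,4,-25,0],
  [0,-16,5,-25,0],
  [0,-16,4,-26,0],
  [0,0,0,0,0],
  [0,0,0,0,0],
])

```text
time: 1.95
tcp_pos: [0.3727, -0.2657, 0.3496]
ee_rot: [-0.001, 0.707, -0.707, 0.0]
ft_force: [-0.2, -0.3, 0.1]
gripper_width: 0.0856
```

```bash
python3 - <<'E'
from h import *
f=snap("wrist","c1"); go(.3725,-.2645,.25,90); print(proj(f,(.3725,-.2645,.012)))
print(np.round(f["cam_to_world"],3).tolist())
E
```

```text
t 2.0 tcp [ 0.3722 -0.2666  0.3497] jaw -90.02 tilt [-0. -0. -1.] w 0.0856 F [-0.9 -1.   0.4] j7 -1.11
 turn about tool y: -0.0  shift before turn [-0.3 99.7 -2.1]  shift after turn [-0.3 99.7 -2.1]
(np.float64(320.2968175264595), np.float64(182.02875857757937))
[[0.001, -0.952, -0.307, 0.452], [-1.0, -0.001, -0.001, -0.266], [0.001, 0.307, -0.952, 0.319], [0.0, 0.0, 0.0, 1.0]]
```

View pics/c1.png

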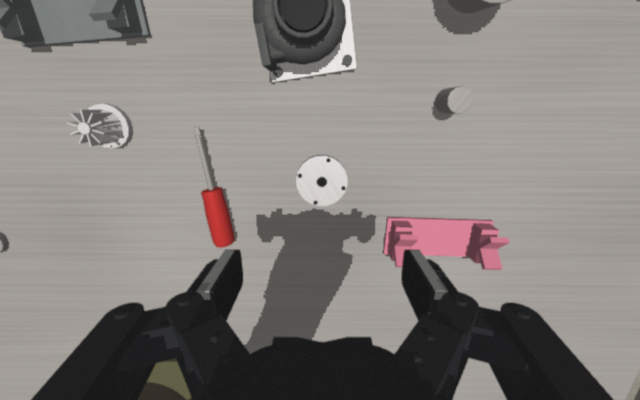

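```bash
cat >> h.py <<'E'
def blob(fr,mask,u,v,r,name,z,K=4,draw=None):
    im=fr["img"]; u0,v0=max(u-r,0),max(v-r,0)
    c=cv2.resize(im[v0:v+r,u0:u+r],None,fx=K,fy=K,interpolation=cv2.INTER_CUBIC)
    m=mask(c.astype(int)).astype(np.uint8)
    n,l,s,cc=cv2.connectedComponentsWithStats(m)
    i=1+np.argmax(s[1:,4]); mm=(l==i).astype(np.uint8)
    cs,_=cv2.findContours(mm,cv2.RETR_EXTERNAL,cv2.CHAIN_APPROX_NONE)
    e=cv2.fitEllipse(cv2.convexHull(max(cs,key=len)))
    (x,y)=e[0]; x=(x+.5)/K-.5+u0; y=(y+.5)/K-.5+v0
    p=ray(fr,x,y,z); D=np.linalg.norm(p-fr["cam_to_world"][:3,3])
    print(name,"px",round(x,1),round(y,1),"axes",np.round(np.array(e[1])/K,1),"mm~",np.round(np.array(e[1])/K*D/cam(fr)*1000),"world",np.round(p,4))
    return p
dark=lambda c:c.max(-1)<45
br=lambda c:c.min(-1)>180
brass=lambda c:(c[...,0]-c[...,2])>50
E
python3 - <<'E'
from h import *
f=load("c1.npz")
p=blob(f,br,322,181,34,"plate",.012)
print(np.nanmedian(cloud(f)[170:178,312:318,2]))
go(p[0],p[1],.172)
E
```

```text
plate px 321.4 180.6 axes [49.9 51.6] mm~ [57. 59.] world [ 0.3742 -0.2657  0.012 ]
0.011516097404966896
t 2.0 tcp [ 0.3722 -0.2666  0.3497] jaw -90.02 tilt [-0. -0. -1.] w 0.0856 F [-0.9 -1.   0.4] j7 -1.11
 shift [ -2.1 177.7  -0.9]
```

Request:
arm_command([
  [0,-2,15,-1,0],
  [0,0,25,0,0],
  [0,0,30,0,0],
  [0,0,30,0,0],
  [0,0,30,0,0],
  [0,0,25,0,0],
  [0,0,15,0,0],
  [0,0,7,0,0],
  [0,0,0,0,0],
  [1,0,0,0,0],
  [1,0,0,0,0],
  [1,0,0,0,0],
  [1,0,0,0,0],
  [1,0,0,0,0],
], grip_force=50)

```text
time: 3.4
tcp_pos: [0.3793, -0.2692, 0.1777]
ee_rot: [-0.002, 0.709, -0.706, -0.003]
ft_force: [-0.4, 0.5, 8.3]
gripper_width: 0.0568
```

```bash
python3 - <<'E'
from h import *
f=snap("wrist","c2"); go(.374,-.2655,.172)
E
```

```text
t 3.45 tcp [ 0.3793 -0.2692  0.1777] jaw -90.06 tilt [-0.007  0.004 -1.   ] w 0.0565 F [-0.5  0.8  9.2] j7 -1.35
 shift [ 5.2  5.8 -3.6]
```

View pics/c2.png

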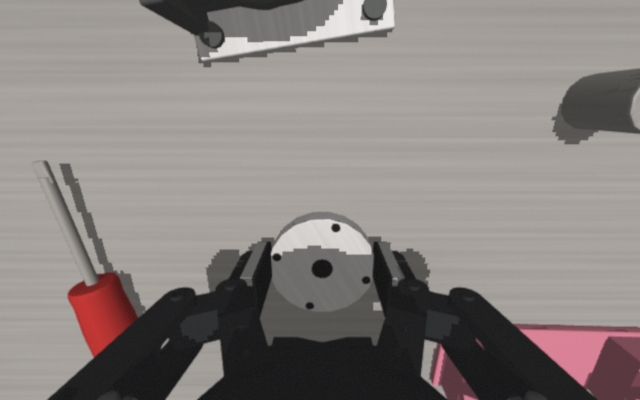

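```bash
python3 - <<'E'
from h import *
f=load("c2.npz"); W=cloud(f)
for u,v in ((322,240),(290,262),(322,285),(350,262),(310,300),(260,275),(300,150),(500,200)): print(u,v,np.round(W[v,u],4))
p=blob(f,lambda c:c.min(-1)>110,322,262,56,"plate",.012)
s=read_state(); print(np.round(s["joint_pos"],3),s["ft_force"],s["wrist_torque"],s["gripper_width"],s["time"])
E
```

```text
322 240 [ 0.3905 -0.269   0.012 ]
290 262 [ 0.3766 -0.2512  0.0114]
322 285 [ 0.3613 -0.269   0.0109]
350 262 [ 0.3774 -0.2844  0.0127]
310 300 [ 0.3512 -0.262   0.0113]
260 275 [ 0.3855 -0.2407  0.0371]
300 150 [ 0.4369 -0.2574 -0.0005]
500 200 [ 0.4089 -0.3686 -0.0007]
plate px 321.8 224.4 axes [115.2 142.1] mm~ [61. 75.] world [ 0.3996 -0.2689  0.012 ]
[ 0.528  0.932 -0.016  2.175  0.299  0.044 -1.352] [-0.49818306  0.84726606  9.15079058] [ 0.10879692  0.24588312 -0.03400668] 0.05648822252274566 3.45
```

Request:
arm_command([
  [1,-3,0,0,0],
  [1,-7,0,0,0],
  [1,-8,0,0,0],
  [1,-8,0,0,0],
  [1,-7,0,0,0],
  [1,-4,0,0,0],
  [1,0,0,0,0],
])

```text
time: 4.15
tcp_pos: [0.4119, -0.2692, 0.1776]
ee_rot: [-0.006, 0.709, -0.705, -0.008]
ft_force: [-9.9, 0.2, 16.0]
gripper_width: 0.0566
```

```bash
python3 - <<'E'
from h import *
f=snap("wrist","c3"); go(.411,-.269,.172)
s=read_state(); print(np.round(s["joint_pos"],3))
W=cloud(f)
for u,v in ((322,240),(290,262),(322,285),(350,262)): print(u,v,np.round(W[v,u],4))
E
```

```text
t 4.2 tcp [ 0.4119 -0.2692  0.1776] jaw -90.19 tilt [-0.019  0.006 -1.   ] w 0.0563 F [-9.5  0.8 16. ] j7 -1.37
 shift [ 0.8  5.6 -0.2]
[ 0.51   0.936 -0.043  2.09   0.279  0.14  -1.367]
322 240 [ 0.4212 -0.2689  0.0119]
290 262 [ 0.408  -0.2512  0.0125]
322 285 [ 0.3919 -0.2687  0.0109]
350 262 [ 0.4071 -0.2844  0.0109]
```

View pics/c3.png

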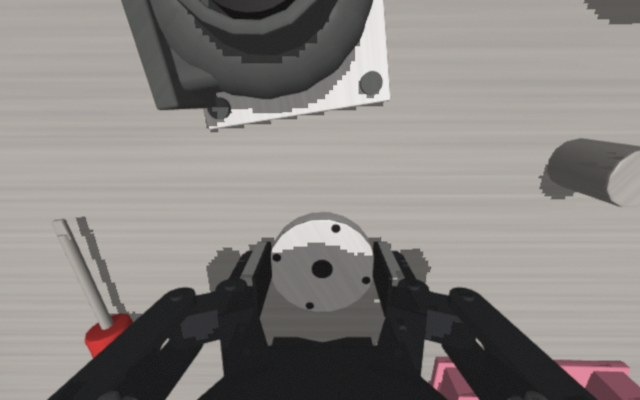

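Request:
arm_command([
  [1,0,-3,0,0],
  [1,0,-4,0,0],
  [1,0,-4,0,0],
  [1,0,-4,0,0],
  [1,0,0,0,0],
], grip_force=70)

```text
time: 4.7
tcp_pos: [0.4171, -0.2691, 0.1917]
ee_rot: [-0.002, 0.709, -0.705, -0.002]
ft_force: [0.8, 0.1, -1.1]
gripper_width: 0.0549
```

```bash
python3 - <<'E'
from h import *
f=snap("wrist","c4"); go(.411,-.269,.172)
W=cloud(f)
for u,v in ((322,240),(290,262),(322,285),(350,262)): print(u,v,np.round(W[v,u],4))
E
```

```text
t 4.75 tcp [ 0.417  -0.269   0.1914] jaw -90.01 tilt [-0.007  0.005 -1.   ] w 0.0551 F [-0.5 -0.2 -1. ] j7 -1.37
 shift [ 5.8 19.4  0.1]
322 240 [ 0.4279 -0.2688  0.0248]
290 262 [ 0.4139 -0.2508  0.0242]
322 285 [ 0.3992 -0.2688  0.0248]
350 262 [ 0.4143 -0.2844  0.0248]
```

View pics/c4.png

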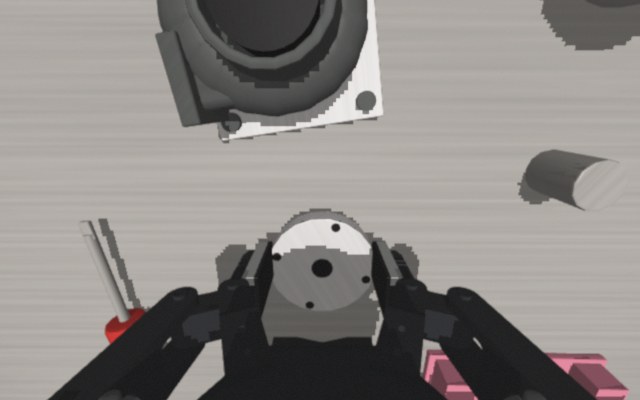

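Request:
arm_command([
  [1,0,-15,0,0],
  [1,0,-25,0,0],
  [1,-6,-25,-12,0],
  [1,-12,-25,-28,0],
  [1,-14,-18,-33,0],
  [1,-14,0,-33,0],
  [1,-14,0,-33,0],
  [1,-14,0,-33,0],
  [1,-14,0,-33,0],
  [1,-14,0,-33,0],
  [1,-14,0,-33,0],
  [1,-14,0,-33,0],
  [1,-14,0,-33,0],
  [1,-14,0,-33,0],
  [1,-14,0,-33,0],
  [1,-14,0,-33,0],
  [1,-14,0,-33,0],
  [1,-8,0,-20,0],
  [1,-4,0,-10,0],
  [1,0,0,0,0],
])

```text
time: 6.75
tcp_pos: [0.6293, 0.2308, 0.2995]
ee_rot: [-0.004, 0.709, -0.705, -0.002]
ft_force: [-0.8, -0.4, -1.5]
gripper_width: 0.0556
```

```bash
python3 - <<'E'
from h import *
f=snap("wrist","c5"); go(.631,.212,.30,-90)
W=cloud(f)
print(np.round(read_state()["joint_pos"],2))
for u,v in ((322,240),(290,262),(322,285),(350,262)): print(u,v,np.round(W[v,u],4))
E
```

```text
t 6.8 tcp [0.6293 0.2289 0.2996] jaw -90.0 tilt [-0.009  0.004 -1.   ] w 0.0549 F [-0.2 -0.6 -1.4] j7 -2.0
 turn about tool y: -0.0  shift before turn [-1.7 -0.5 16.9]  shift after turn [-1.7 -0.5 16.9]
[-0.4   0.87 -0.03  1.51  0.02  0.77 -2.  ]
322 240 [0.6403 0.2313 0.1338]
290 262 [0.6254 0.2493 0.1316]
322 285 [0.6115 0.2312 0.1334]
350 262 [0.6265 0.2157 0.1331]
```

View pics/c5.png

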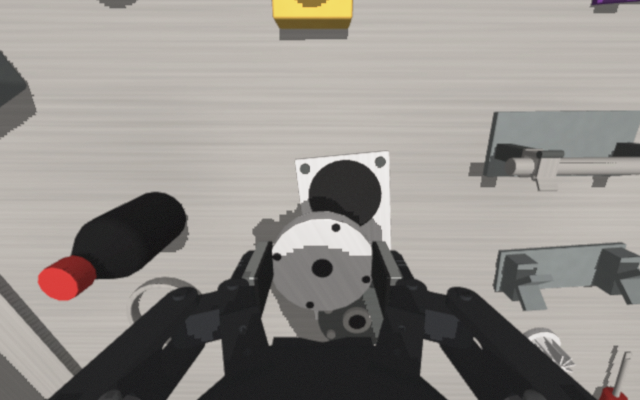

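```bash
python3 - <<'E'
from h import *
f=load("c5.npz"); print(proj(f,(.624,.2117,.01)))
im=f["img"].astype(int); m=((im.max(-1)<48)).astype(np.uint8); m[:150]=0;m[215:]=0;m[:,:300]=0;m[:,392:]=0
n,l,s,c=cv2.connectedComponentsWithStats(m); i=1+np.argmax(s[1:,4]); print(s[i])
ys,xs=np.nonzero(l==i)
pts=[]
for y in range(165,206,2):
    r=xs[ys==y]
    if len(r): pts+= [(r.min()-.5,y),(r.max()+.5,y)]
P=np.array([ray(f,u,v,.01)[:2] for u,v in pts])
A=np.c_[2*P,np.ones(len(P))]; q=np.linalg.lstsq(A,(P**2).sum(1),rcond=None)[0]
print("circle",q[:2],np.sqrt(q[2]+q[0]**2+q[1]**2)); print(np.abs(np.hypot(*(P-q[:2]).T)-.036).max())
print(ray(f,322,268,.1325))
E
```

```text
(np.float64(342.4835386964766), np.float64(197.1871368259248))
[ 310  162   70   53 1906]
circle [0.62472627 0.20975105] 0.03381389093887104
0.00410541943090624
[0.62215765 0.2312496  0.1325    ]
```

Request:
arm_command([
  [1,-1,0,9,0],
  [1,-1,5,9,0],
  [1,0,18,0,0],
  [1,0,25,0,0],
  [1,0,22,0,0],
  [1,0,15,0,0],
  [1,0,8,0,0],
  [1,0,0,0,0],
  [1,0,0,0,0],
])

```text
time: 7.7
tcp_pos: [0.6314, 0.2116, 0.2077]
ee_rot: [-0.002, 0.709, -0.705, -0.002]
ft_force: [0.2, 0.0, -0.9]
gripper_width: 0.055
```

```bash
python3 - <<'E'
from h import *
f=snap("wrist","c6"); go(.6317,.2108,.190,-90)
print(proj(f,(.6245,.2108,.022)))
E
```

```text
t 7.75 tcp [0.6315 0.2119 0.2081] jaw -90.03 tilt [-0.006  0.006 -1.   ] w 0.0548 F [ 0.2 -1.2 -0.7] j7 -1.99
 turn about tool y: -0.0  shift before turn [-0.3 18.1  1.2]  shift after turn [-0.3 18.1  1.2]
(np.float64(324.0761601972849), np.float64(251.64965904188438))
```

View pics/c6.png

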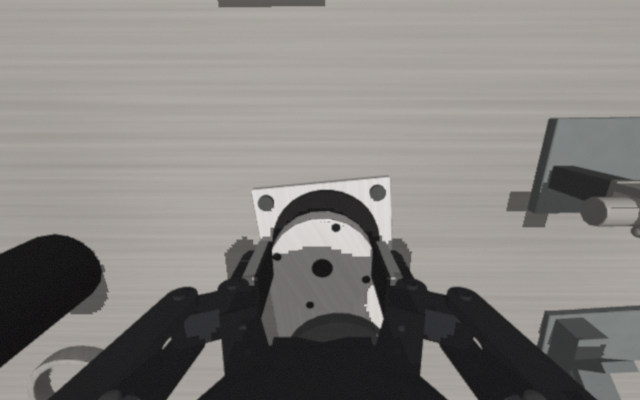

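Request:
arm_command([
  [1,0,6,1,0],
  [1,0,6,0,0],
  [1,0,4,0,0],
  [1,0,1,0,0],
  [1,0,0,0,0],
  [1,0,0,0,0],
])

```text
time: 8.35
tcp_pos: [0.6309, 0.211, 0.1901]
ee_rot: [-0.002, 0.709, -0.705, -0.003]
ft_force: [0.1, 0.6, -1.3]
gripper_width: 0.0552
```

```bash
python3 - <<'E'
from h import *
f=snap("wrist","c7"); go(.6317,.2108,.190,-90)
W=cloud(f)
for u,v in ((322,240),(290,262),(322,285),(350,262),(322,268)): print(u,v,np.round(W[v,u],4))
E
```

```text
t 8.4 tcp [0.6309 0.2111 0.1902] jaw -90.01 tilt [-0.007  0.005 -1.   ] w 0.0553 F [ 0.4  0.1 -0.3] j7 -1.99
 turn about tool y: -0.0  shift before turn [-0.8  0.2  0.3]  shift after turn [-0.8  0.2  0.3]
322 240 [0.6411 0.2114 0.0226]
290 262 [0.6275 0.2293 0.0228]
322 285 [0.6135 0.2114 0.0242]
350 262 [0.6274 0.1957 0.0225]
322 268 [0.6241 0.2114 0.0234]
```

View pics/c7.png

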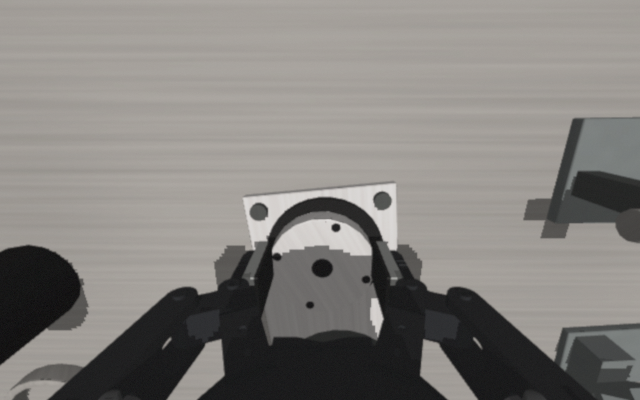

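Request:
arm_command([
  [1,0,1,0,0],
  [1,0,0,0,0],
  [0.1,0,0,0,0],
  [0.1,0,0,0,0],
  [0.1,0,0,0,0],
  [0.1,0,-8,0,0],
  [0,0,-20,0,0],
  [0,0,-30,0,0],
  [0,0,-35,0,0],
  [0,0,-30,0,0],
  [0,0,0,0,0],
])

```text
time: 9.5
tcp_pos: [0.6335, 0.2108, 0.3177]
ee_rot: [0.001, 0.71, -0.704, 0.001]
ft_force: [1.1, -0.3, -0.3]
gripper_width: 0.0854
```

```bash
python3 - <<'E'
from h import *
f=snap("wrist","c8"); go(.434,-.03,.31,-90)
W=cloud(f); u,v=map(int,proj(f,(.6245,.211,.022))); print(u,v)
blob(f,lambda c:c.min(-1)>115,u,v,30,"plate?",.022)
E
```

```text
t 9.55 tcp [0.6326 0.2106 0.3152] jaw -90.02 tilt [-0.002  0.007 -1.   ] w 0.0853 F [ 0.3 -0.3 -0.3] j7 -1.98
 turn about tool y: -0.0  shift before turn [198.5   3.8 240.7]  shift after turn [198.6   3.8 240.6]
323 201
plate? px 323.3 212.4 axes [65.5 83.3] mm~ [67. 85.] world [0.6129 0.2114 0.022 ]
```

View pics/c8.png

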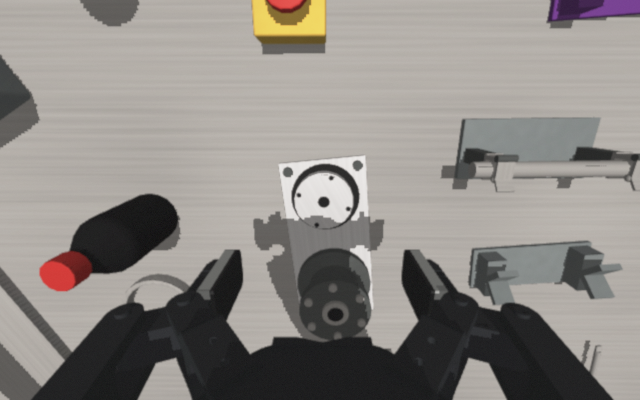

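Request:
arm_command([
  [0,5,0,8,0],
  [0,10,0,12,-8],
  [0,12,0,16,-8],
  [0,14,0,14,-8],
  [0,14,0,14,-8],
  [0,14,0,14,-8],
  [0,10,0,14,-8],
  [0,0,0,0,-8],
  [0,0,0,0,-8],
  [0,0,0,0,-8],
  [0,0,0,0,-8],
  [0,0,0,0,-8],
  [0,0,0,0,0],
])

```text
time: 10.85
tcp_pos: [0.5862, 0.0996, 0.3102]
ee_rot: [-0.493, 0.513, -0.505, 0.49]
ft_force: [0.0, -0.0, 0.1]
gripper_width: 0.0853
```

```bash
python3 - <<'E'
from h import *
go(.45,-.03,.31,-4)
E
```

```text
t 10.85 tcp [0.5862 0.0996 0.3102] jaw -2.0 tilt [-0.011  0.005 -1.   ] w 0.0853 F [ 0.  -0.   0.1] j7 -0.74
 turn about tool y: 2.0  shift before turn [ 134.3    1.1 -131.6]  shift after turn [ 138.8    1.  -126.9]
```

Request:
arm_command([
  [0,10,0,-8,2],
  [0,18,0,-16,0],
  [0,21,0,-20,0],
  [0,22,0,-20,0],
  [0,22,0,-20,0],
  [0,20,0,-20,0],
  [0,16,0,-15,0],
  [0,8,0,-8,0],
  [0,2,0,0,0],
  [0,0,0,0,0],
])

```text
time: 11.85
tcp_pos: [0.4518, -0.0292, 0.3121]
ee_rot: [-0.482, 0.521, -0.514, 0.482]
ft_force: [0.7, 0.2, 0.9]
gripper_width: 0.0853
```

```bash
python3 - <<'E'
from h import *
f=snap("wrist","c9");go(.45,-.03,.31,-4); print(np.round(read_state()["joint_pos"],3)); print(proj(f,(.434,-.028,.008)))
E
```

```text
t 11.9 tcp [ 0.4521 -0.0287  0.3121] jaw -4.02 tilt [-0.006  0.006 -1.   ] w 0.0852 F [ 0.5  0.7 -0. ] j7 -0.73
 turn about tool y: -0.0  shift before turn [ 1.4  2.1 -2. ]  shift after turn [ 1.4  2.1 -2. ]
[ 0.229  0.666 -0.419  2.149  0.602  0.447 -0.734]
(np.float64(305.54805604827743), np.float64(190.37488842902306))
```

View pics/c9.png

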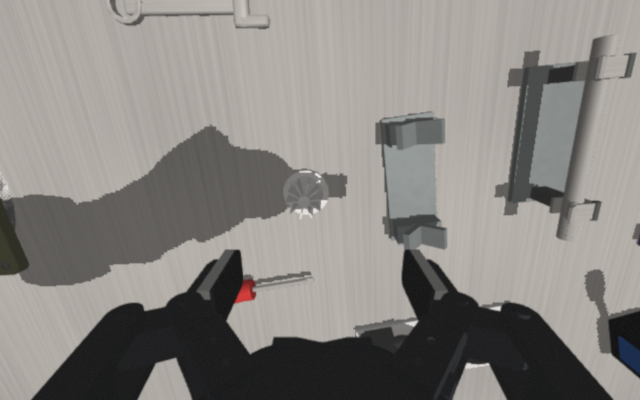

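```bash
python3 - <<'E'
from h import *
f=load("c9.npz"); im=f["img"]
print(ray(f,305.5,193,.008), ray(f,305.5,193,.020))
c=im[150:240,260:360,::-1]; cv2.imwrite("pics/c9c.png",cv2.resize(c,None,fx=6,fy=6,interpolation=cv2.INTER_CUBIC))
go(.438,-.029,.192,-4)
E
```

```text
[ 0.43369905 -0.03080558  0.008     ] [ 0.43476048 -0.02729068  0.02      ]
t 11.9 tcp [ 0.4521 -0.0287  0.3121] jaw -4.02 tilt [-0.006  0.006 -1.   ] w 0.0852 F [ 0.5  0.7 -0. ] j7 -0.73
 turn about tool y: -0.0  shift before turn [  2.  120.2 -13.3]  shift after turn [  2.  120.2 -13.3]
```

View pics/c9c.png

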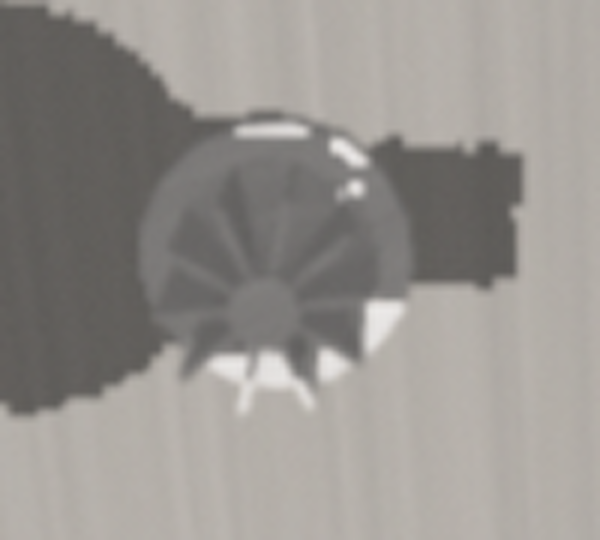

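Request:
arm_command([
  [0,2,5,-5,0],
  [0,0,15,-6,0],
  [0,0,25,-4,0],
  [0,0,25,0,0],
  [0,0,20,0,0],
  [0,0,12,0,0],
  [0,0,8,0,0],
  [0,0,5,0,0],
  [0,0,0,0,0],
])

```text
time: 12.8
tcp_pos: [0.4363, -0.0292, 0.1985]
ee_rot: [-0.484, 0.521, -0.512, 0.482]
ft_force: [0.6, -0.3, 0.3]
gripper_width: 0.0854
```

```bash
python3 - <<'E'
from h import *
f=snap("wrist","c10");go(.436,-.0295,.192,-4); print(np.round(read_state()["joint_pos"],3))
E
```

```text
t 12.85 tcp [ 0.4362 -0.0294  0.1989] jaw -3.91 tilt [-0.01   0.006 -1.   ] w 0.0851 F [-0.3 -0.6 -0.3] j7 -1.32
 turn about tool y: 0.1  shift before turn [ 0.2  6.9 -0.2]  shift after turn [ 0.2  6.9 -0.2]
[ 0.003  0.883 -0.064  2.254  1.218  0.046 -1.323]
```

View pics/c10.png

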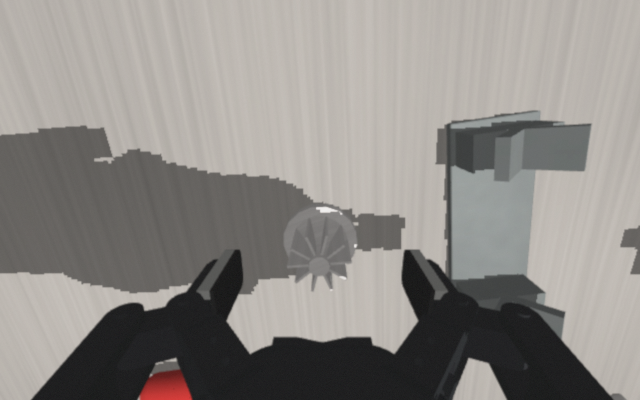

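Request:
arm_command([
  [0.3,0,0,0,0],
  [0.5,0,0,0,0],
  [1,0,0,0,0],
  [1,0,0,0,0],
  [1,0,0,0,0],
  [1,0,0,0,0],
  [1,0,0,0,0],
], grip_force=60)

```text
time: 13.55
tcp_pos: [0.4361, -0.03, 0.2]
ee_rot: [-0.483, 0.521, -0.514, 0.481]
ft_force: [-0.3, 0.0, 7.1]
gripper_width: 0.0334
```

```bash
python3 - <<'E'
from h import *
f=snap("wrist","c11");go(.436,-.0295,.192,-4); print(np.round(read_state()["joint_pos"],3))
E
```

```text
t 13.6 tcp [ 0.4361 -0.03    0.2001] jaw -4.02 tilt [-0.009  0.005 -1.   ] w 0.0327 F [0.  0.1 6.5] j7 -1.33
 turn about tool y: -0.0  shift before turn [-0.5  8.1 -0. ]  shift after turn [-0.5  8.1 -0. ]
[ 0.005  0.88  -0.063  2.255  1.221  0.046 -1.327]
```

View pics/c11.png

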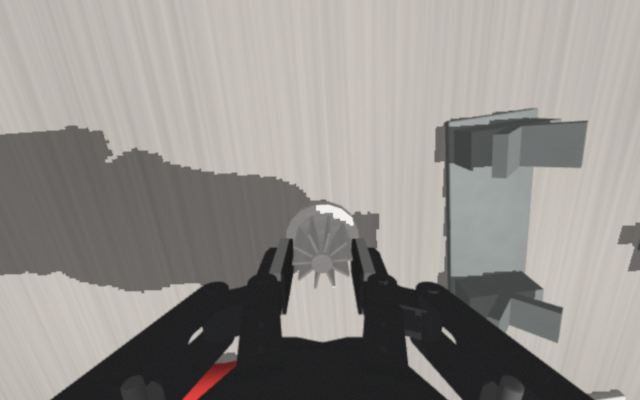

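Request:
arm_command([
  [1,0,-4,0,0],
  [1,0,-8,0,0],
  [1,0,-15,0,0],
  [1,0,-25,0,0],
  [1,0,-25,0,0],
  [1,0,-25,0,0],
  [1,0,-15,0,0],
  [1,0,0,0,0],
])

```text
time: 14.4
tcp_pos: [0.4376, -0.0308, 0.3178]
ee_rot: [-0.482, 0.52, -0.515, 0.482]
ft_force: [0.2, -0.1, -2.2]
gripper_width: 0.0332
```

```bash
python3 - <<'E'
from h import *
f=snap("wrist","c12");go(.6245,.211,.31,-4); print(np.round(read_state()["joint_pos"],3))
W=cloud(f)
for u,v in ((321,263),(321,262),(320,225),(322,215)): print(u,v,np.round(W[v,u],4))
cv2.imwrite("pics/c12c.png",cv2.resize(f["img"][180:300,250:400,::-1],None,fx=5,fy=5,interpolation=cv2.INTER_CUBIC))
E
```

```text
t 14.45 tcp [ 0.4373 -0.0309  0.3168] jaw -4.07 tilt [-0.008  0.005 -1.   ] w 0.033 F [-0.6 -0.  -1.4] j7 -0.94
 turn about tool y: -0.1  shift before turn [-254.5    6.6  169.6]  shift after turn [-254.3    6.6  169.9]
[ 0.351  0.678 -0.609  2.179  0.787  0.522 -0.936]
321 263 [ 0.4369 -0.0308  0.1558]
321 262 [ 0.4369 -0.0309  0.1545]
320 225 [ 0.437  -0.0185  0.1325]
322 215 [ 0.4384 -0.0144  0.1267]
```

View pics/c12c.png

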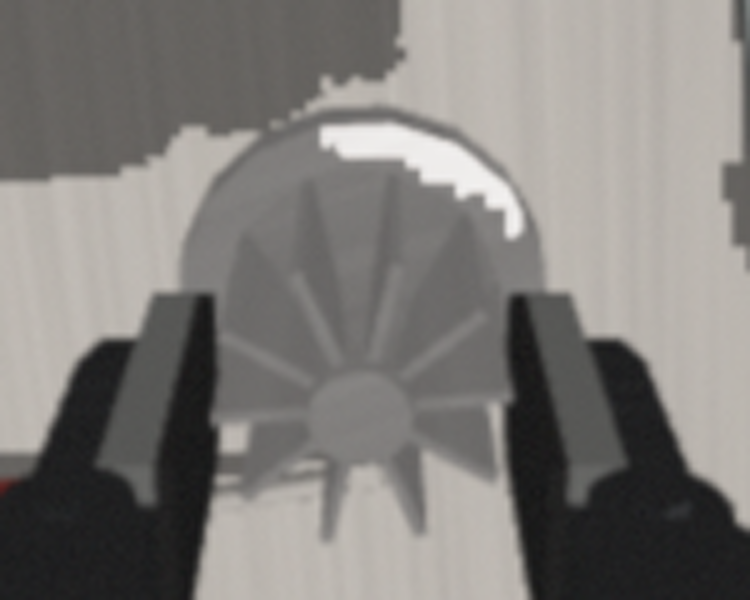

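```bash
python3 - <<'E'
from h import *
f=load("c8.npz")
im=f["img"].astype(int)
m=(im[190:212,312:336].max(-1)<60); ys,xs=np.nonzero(m); 
n,l,s,c=cv2.connectedComponentsWithStats(m.astype(np.uint8)); print(s[1:],c[1:]+[312,190])
print(ray(f,323.5,201.5,.022))
E
```

```text
[[ 7  8  9  8 61]] [[323.31147541 201.55737705]]
[0.62466305 0.21115865 0.022     ]
```

Request:
arm_command([
  [1,-6,0,4,0],
  [1,-12,0,8,0],
  [1,-18,0,12,0],
  [1,-22,0,15,0],
  [1,-24,0,16,0],
  [1,-24,0,16,0],
  [1,-24,0,16,0],
  [1,-24,0,16,0],
  [1,-24,0,16,0],
  [1,-24,0,16,0],
  [1,-22,0,15,0],
  [1,-16,0,10,0],
  [1,-8,0,6,0],
  [1,-4,0,3,0],
  [1,0,0,0,0],
  [1,0,0,0,0],
])

```text
time: 16.05
tcp_pos: [0.6232, 0.2082, 0.3154]
ee_rot: [-0.484, 0.521, -0.514, 0.48]
ft_force: [0.2, -0.5, -1.1]
gripper_width: 0.0334
```

```bash
python3 - <<'E'
from h import *
f=snap("wrist","c13");go(.6245,.211,.25,-4); print(np.round(read_state()["joint_pos"],3))
W=cloud(f)
print(np.round(W[263,321],4), proj(f,(.6245,.211,.022)))
E
```

```text
t 16.1 tcp [0.6232 0.208  0.3156] jaw -4.05 tilt [-0.01   0.004 -1.   ] w 0.0331 F [-0.3 -0.4 -1.7] j7 -0.98
 turn about tool y: -0.0  shift before turn [-2.9 65.6  1.7]  shift after turn [-2.9 65.6  1.7]
[-0.062  0.908 -0.651  1.521  0.623  0.936 -0.978]
[0.6218 0.2076 0.1528] (np.float64(325.12175940634864), np.float64(189.73017245368231))
```

View pics/c13.png

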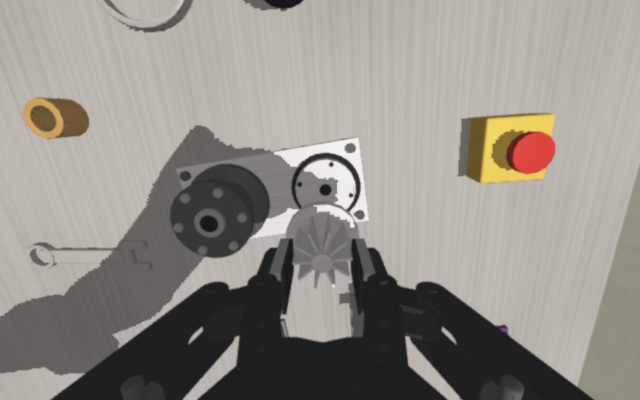

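Request:
arm_command([
  [1,-3,5,2,0],
  [1,0,15,0,0],
  [1,0,22,0,0],
  [1,0,18,0,0],
  [1,0,10,0,0],
  [1,0,5,0,0],
  [1,0,0,0,0],
  [1,0,0,0,0],
])

```text
time: 16.9
tcp_pos: [0.6253, 0.2125, 0.2414]
ee_rot: [-0.483, 0.521, -0.514, 0.481]
ft_force: [-0.2, -0.3, -0.2]
gripper_width: 0.0326
```

```bash
python3 - <<'E'
from h import *
f=snap("wrist","c14");go(.6255,.2112,.223,-4)
W=cloud(f)
print(np.round(W[263,321],4))
E
```

```text
t 16.95 tcp [0.6253 0.2125 0.2417] jaw -4.01 tilt [-0.008  0.006 -1.   ] w 0.0332 F [-0.7  0.2 -1.1] j7 -1.03
 turn about tool y: -0.0  shift before turn [ 1.4 18.7  0.4]  shift after turn [ 1.4 18.7  0.4]
[0.6242 0.2124 0.079 ]
```

View pics/c14.png

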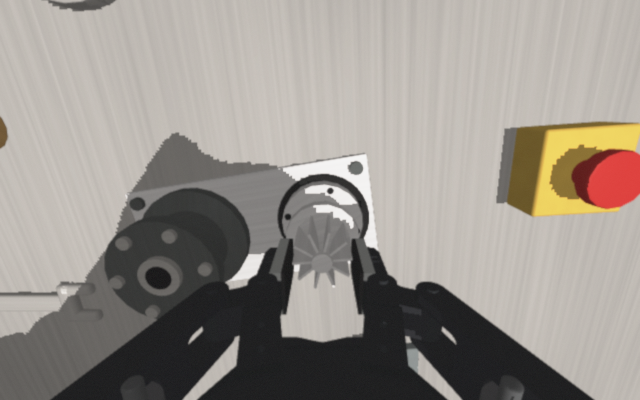

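Request:
arm_command([
  [1,1,5,0,0],
  [1,0,6,0,0],
  [1,0,4,0,0],
  [1,0,3,0,0],
  [1,0,1,0,0],
  [1,0,0,0,0],
  [1,0,0,0,0],
])

```text
time: 17.65
tcp_pos: [0.6246, 0.2113, 0.2222]
ee_rot: [-0.484, 0.521, -0.514, 0.481]
ft_force: [-1.6, -1.1, 5.5]
gripper_width: 0.033
```

```bash
python3 - <<'E'
from h import *
f=snap("wrist","c15");go(.6255,.2112,.222,-4)
W=cloud(f)
print(np.round(W[263,321],4))
E
```

```text
t 17.7 tcp [0.6246 0.2112 0.2222] jaw -4.02 tilt [-0.01   0.004 -1.   ] w 0.0329 F [-2.6 -1.5  4.9] j7 -1.05
 turn about tool y: -0.0  shift before turn [-0.1  0.2  0.9]  shift after turn [-0.1  0.2  0.9]
[0.6233 0.2111 0.0602]
```

View pics/c15.png

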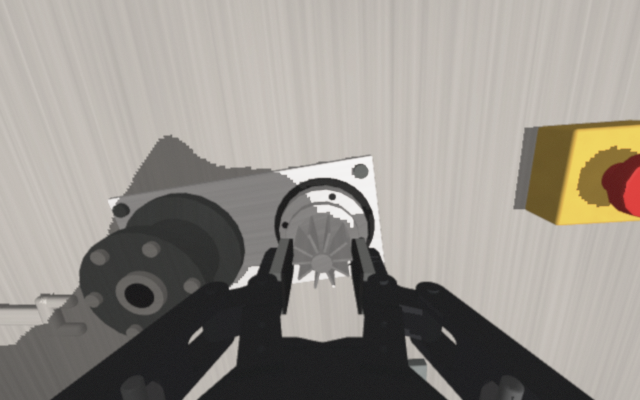

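Request:
arm_command([
  [0.4,0,0,0,0],
  [0.3,0,0,0,0],
  [0.3,0,0,0,0],
  [0.3,0,0,0,0],
  [0.3,0,-6,0,0],
  [0.3,0,-15,0,0],
  [0.3,0,-25,0,0],
  [0.2,0,-30,0,0],
  [0,0,-20,0,0],
  [0,0,0,0,0],
])

```text
time: 18.7
tcp_pos: [0.6267, 0.2119, 0.3226]
ee_rot: [-0.481, 0.52, -0.514, 0.484]
ft_force: [-0.5, 0.5, -0.8]
gripper_width: 0.0852
```

```bash
python3 - <<'E'
from h import *
f=snap("wrist","c16");go(.375,.301,.31,0)
g=snap("top","c16t")
cv2.imwrite("pics/c16tc.png",cv2.resize(g["img"][130:280,180:380,::-1],None,fx=4,fy=4,interpolation=cv2.INTER_CUBIC))
W=cloud(f); u,v=map(round,proj(f,(.6246,.2112,.060))); print(u,v,np.round(W[v,u],4))
E
```

```text
t 18.75 tcp [0.6261 0.2113 0.3205] jaw -4.02 tilt [-0.005  0.007 -1.   ] w 0.0855 F [-0.5  0.3 -1.5] j7 -0.97
 turn about tool y: -4.0  shift before turn [ -71.8   12.5 -256.7]  shift after turn [ -89.6   12.6 -251.1]
319 205 [0.6242 0.211  0.0595]
```

View pics/c16.png

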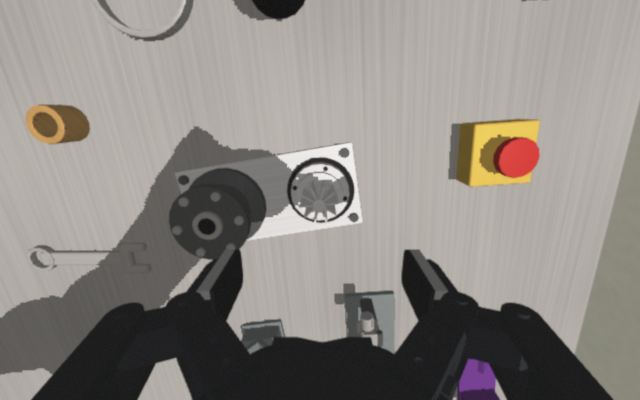

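View pics/c16tc.png

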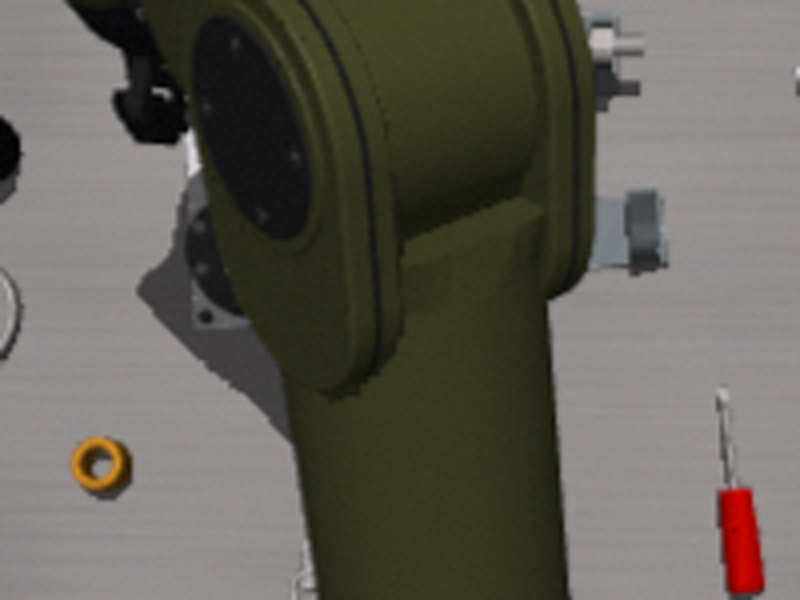

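```bash
python3 - <<'E'
from h import *
f=load("c16.npz")
for u,v in ((32,122),(45,108),(45,139),(60,124),(46,124)): print(np.round(ray(f,u,v,.03),4))
go(.375,.302,.30,-4)
E
```

```text
[0.3664 0.2996 0.03  ]
[0.3829 0.3107 0.03  ]
[0.3727 0.2838 0.03  ]
[0.3915 0.2961 0.03  ]
[0.3786 0.297  0.03  ]
t 18.8 tcp [0.6257 0.2108 0.3188] jaw -4.01 tilt [-0.008  0.005 -1.   ] w 0.0855 F [ 0.1  0.1 -0.6] j7 -0.97
 turn about tool y: -0.0  shift before turn [ -73.3   21.3 -256.3]  shift after turn [ -73.3   21.3 -256.3]
```

Request:
arm_command([
  [0,-2,0,-8,0],
  [0,-4,0,-16,0],
  [0,-6,0,-22,0],
  [0,-7,0,-24,0],
  [0,-8,0,-26,0],
  [0,-8,0,-26,0],
  [0,-8,0,-26,0],
  [0,-8,4,-26,0],
  [0,-8,4,-26,0],
  [0,-7,4,-24,0],
  [0,-4,4,-18,0],
  [0,-2,4,-10,0],
  [0,0,0,-5,0],
  [0,0,0,0,0],
  [0,0,0,0,0],
])

```text
time: 20.3
tcp_pos: [0.3745, 0.3005, 0.3005]
ee_rot: [-0.483, 0.521, -0.514, 0.481]
ft_force: [0.9, -1.1, -0.1]
gripper_width: 0.0853
```

```bash
python3 - <<'E'
from h import *
f=snap("wrist","c17");go(.375,.302,.185,-4); print(proj(f,(.375,.302,.03)))
print(np.round(read_state()["joint_pos"],3))
E
```

```text
t 20.35 tcp [0.3748 0.3004 0.3006] jaw -4.08 tilt [-0.009  0.005 -1.   ] w 0.0848 F [ 0.5 -0.7  0.3] j7 -1.58
 turn about tool y: -0.1  shift before turn [ -1.1 115.6   1.2]  shift after turn [ -1.1 115.6   1.2]
(np.float64(324.08675545683803), np.float64(198.333464682989))
[-0.435  0.73  -0.54   2.077  0.722  0.528 -1.578]
```

View pics/c17.png

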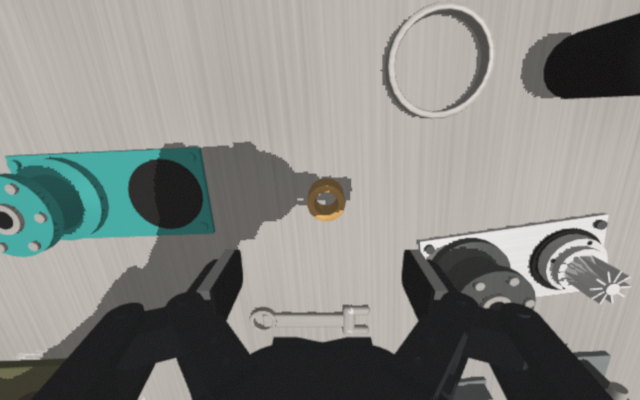

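```bash
python3 - <<'E'
from h import *
f=load("c17.npz")
p=blob(f,brass if 0 else (lambda c:(c[...,0]-c[...,2])>35),327,200,28,"sl",.022)
m=cv2.resize(f["img"][170:230,290:365,::-1],None,fx=8,fy=8,interpolation=cv2.INTER_CUBIC); cv2.imwrite("pics/c17c.png",m)
E
```

```text
sl px 325.9 200.1 axes [37.9 43.8] mm~ [36. 41.] world [0.3764 0.2975 0.022 ]
```

View pics/c17c.png

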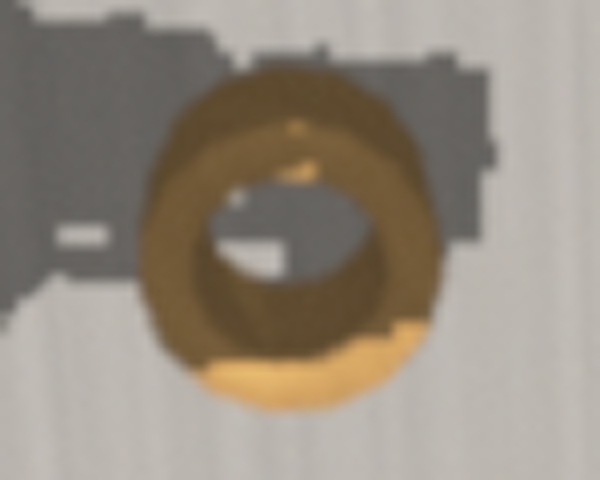

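Request:
arm_command([
  [0,2,5,1,0],
  [0,0,15,1,0],
  [0,0,25,0,0],
  [0,0,25,0,0],
  [0,0,20,0,0],
  [0,0,12,0,0],
  [0,0,8,0,0],
  [0,0,5,0,0],
  [0,0,0,0,0],
  [0,0,0,0,0],
])

```text
time: 21.35
tcp_pos: [0.3751, 0.2992, 0.1859]
ee_rot: [-0.483, 0.521, -0.514, 0.481]
ft_force: [-0.9, 0.5, -0.5]
gripper_width: 0.0852
```

```bash
python3 - <<'E'
from h import *
f=snap("wrist","c18");go(.3765,.298,.186,-4)
print(np.round(read_state()["joint_pos"],3))
E
```

```text
t 21.4 tcp [0.3752 0.2992 0.1861] jaw -4.03 tilt [-0.009  0.006 -1.   ] w 0.0854 F [ 0.4 -0.1 -0.1] j7 -1.82
 turn about tool y: -0.0  shift before turn [1.1 0.1 1.4]  shift after turn [1.1 0.1 1.4]
[-0.632  0.919 -0.219  2.128  0.99   0.196 -1.818]
```

View pics/c18.png

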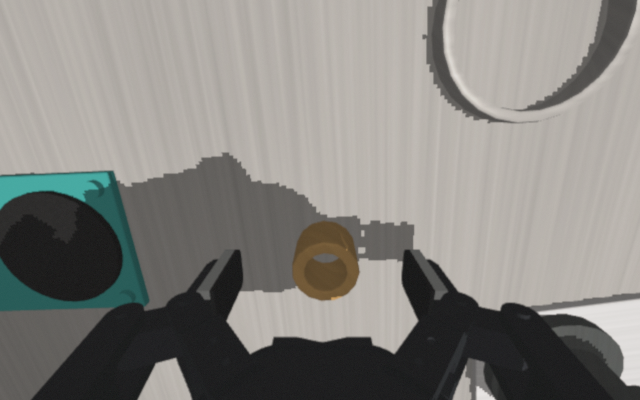

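Centred between the fingers at (326,270). Close and lift.

Request:
arm_command([
  [0.4,1,0,1,0],
  [1,0,0,0,0],
  [1,0,0,0,0],
  [1,0,0,0,0],
  [1,0,0,0,0],
  [1,0,-1,0,0],
  [1,0,-5,0,0],
  [1,0,-12,0,0],
  [1,0,-22,0,0],
  [1,0,-25,0,0],
  [1,0,-25,0,0],
  [1,0,-20,0,0],
  [1,0,-10,0,0],
  [1,0,0,0,0],
])

```text
time: 22.8
tcp_pos: [0.3773, 0.2975, 0.3066]
ee_rot: [-0.483, 0.521, -0.514, 0.482]
ft_force: [0.2, -0.1, -1.0]
gripper_width: 0.0338
```

```bash
python3 - <<'E'
from h import *
f=snap("wrist","c19");go(.6335,-.232,.30,-4)
W=cloud(f)
cv2.imwrite("pics/c19c.png",cv2.resize(f["img"][180:320,240:400,::-1],None,fx=5,fy=5,interpolation=cv2.INTER_CUBIC))
z=W[225:300,285:360]; k=(z[...,2]>.11)&(z[...,2]<.16); print(np.round(np.nanmean(z[k],0),4),np.nanpercentile(z[k][:,2],[5,50,95]).round(4))
E
```

```text
t 22.85 tcp [0.3771 0.2973 0.3057] jaw -4.03 tilt [-0.009  0.005 -1.   ] w 0.0333 F [ 0.   0.4 -0.7] j7 -1.57
 turn about tool y: -0.0  shift before turn [510.    0.6 293. ]  shift after turn [510.1   0.6 292.7]
[0.3768 0.2991 0.1442] [0.127  0.1484 0.1521]
```

View pics/c19c.png

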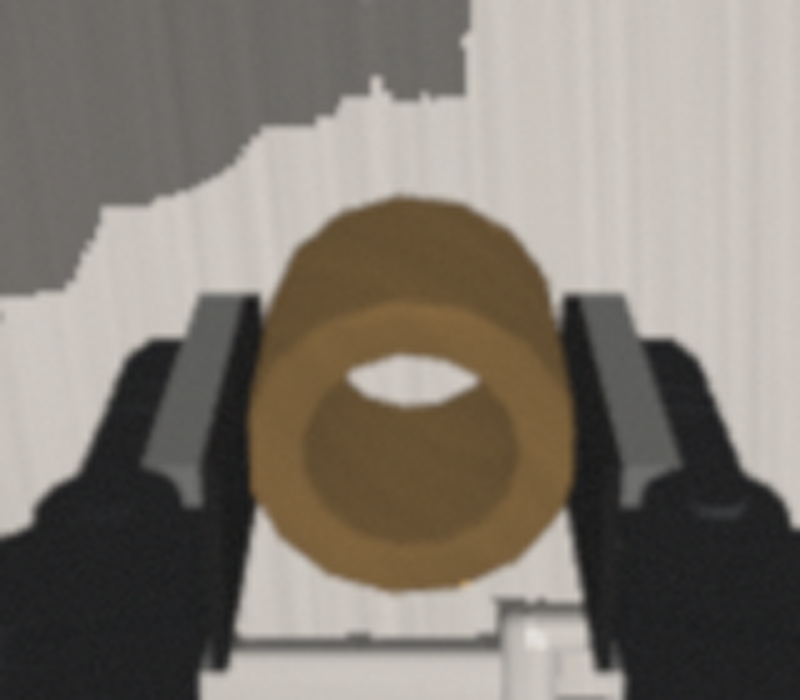

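Request:
arm_command([
  [1,8,0,5,0],
  [1,16,0,9,0],
  [1,22,0,13,0],
  [1,28,0,16,0],
  [1,30,0,17,0],
  [1,30,0,17,0],
  [1,30,0,17,0],
  [1,30,0,17,0],
  [1,30,0,17,0],
  [1,30,0,17,0],
  [1,30,0,17,0],
  [1,30,0,17,0],
  [1,30,0,17,0],
  [1,30,0,17,0],
  [1,30,0,17,0],
  [1,30,0,17,0],
  [1,28,0,16,0],
  [1,22,0,13,0],
  [1,16,0,9,0],
  [1,6,0,4,0],
])

```text
time: 24.85
tcp_pos: [0.6293, -0.2306, 0.2983]
ee_rot: [-0.484, 0.522, -0.514, 0.479]
ft_force: [-0.4, -0.2, -1.6]
gripper_width: 0.0339
```

Request:
arm_command([
  [1,2,0,1,0],
  [1,0,0,0,0],
])

```text
time: 25.05
tcp_pos: [0.6303, -0.2287, 0.2998]
ee_rot: [-0.484, 0.521, -0.513, 0.481]
ft_force: [0.8, 0.8, -0.7]
gripper_width: 0.0337
```

```bash
python3 - <<'E'
from h import *
a=load("c19.npz"); print(ray(a,322.2,269.4,.1505))
f=snap("wrist","c20");go(.633,-.232,.25,-4)
print(np.round(read_state()["joint_pos"],3),proj(f,(.633,-.232,.01)))
E
```

```text
[0.3769479  0.29751581 0.1505    ]
t 25.1 tcp [ 0.6304 -0.2282  0.3002] jaw -3.9 tilt [-0.011  0.006 -1.   ] w 0.0333 F [ 0.2 -0.7 -1.5] j7 -0.34
 turn about tool y: 0.1  shift before turn [ 3.9 50.1  3.4]  shift after turn [ 3.9 50.1  3.4]
[ 0.625  0.959 -0.708  1.481  0.693  0.975 -0.343] (np.float64(327.1635778000248), np.float64(197.20975888176372))
```

View pics/c20.png

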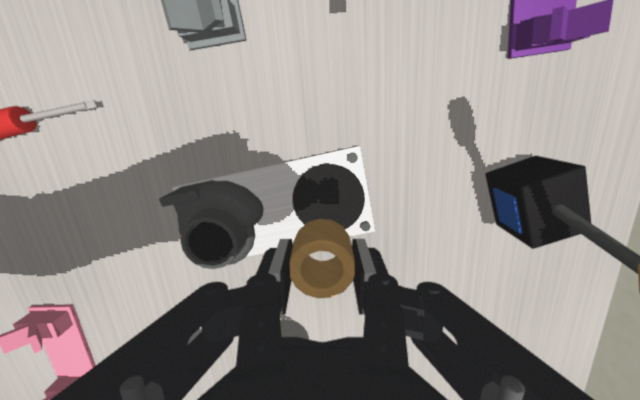

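Request:
arm_command([
  [1,4,5,4,0],
  [1,0,15,0,0],
  [1,0,22,0,0],
  [1,0,22,0,0],
  [1,0,15,0,0],
  [1,0,9,0,0],
  [1,0,0,0,0],
  [1,0,0,0,0],
])

```text
time: 25.9
tcp_pos: [0.634, -0.2332, 0.213]
ee_rot: [-0.483, 0.521, -0.514, 0.481]
ft_force: [0.9, 0.4, -0.1]
gripper_width: 0.0337
```

```bash
python3 - <<'E'
from h import *
f=snap("wrist","c21");go(.634,-.2325,.196,-4); print(proj(f,(.634,-.2325,.01)))
E
```

```text
t 25.95 tcp [ 0.6341 -0.2333  0.2134] jaw -4.01 tilt [-0.008  0.005 -1.   ] w 0.0336 F [ 0.7 -0.5 -1.2] j7 -0.39
 turn about tool y: -0.0  shift before turn [-0.7 17.4 -0.1]  shift after turn [-0.7 17.4 -0.1]
(np.float64(323.16082158137937), np.float64(230.16791612524597))
```

View pics/c21.png

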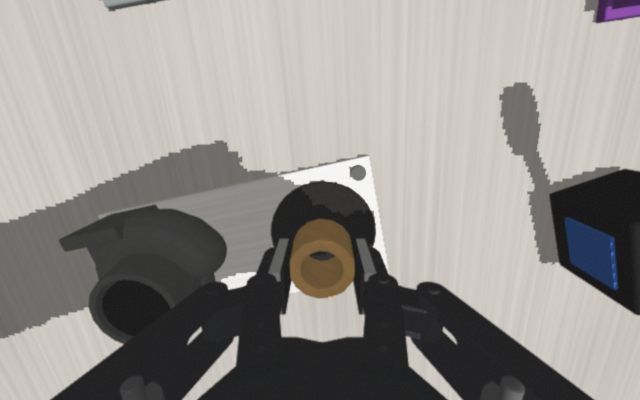

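Request:
arm_command([
  [1,-1,6,0,0],
  [1,0,6,0,0],
  [1,0,4,0,0],
  [1,0,1,0,0],
  [1,0,0,0,0],
  [1,0,0,0,0],
])

```text
time: 26.55
tcp_pos: [0.6334, -0.2322, 0.1964]
ee_rot: [-0.484, 0.521, -0.514, 0.481]
ft_force: [-3.3, 0.1, 6.3]
gripper_width: 0.034
```

```bash
python3 - <<'E'
from h import *
go(.634,-.2325,.1955,-4)
E
```

```text
t 26.55 tcp [ 0.6334 -0.2322  0.1964] jaw -4.02 tilt [-0.01   0.005 -1.   ] w 0.034 F [-3.3  0.1  6.3] j7 -0.41
 turn about tool y: -0.0  shift before turn [0.3 0.9 0.6]  shift after turn [0.3 0.9 0.6]
```

Contact 6 N; sleeve is on the pad. Release and rise.

Request:
arm_command([
  [0.4,0,0,0,0],
  [0.3,0,0,0,0],
  [0.3,0,0,0,0],
  [0.3,0,0,0,0],
  [0.3,0,-6,0,0],
  [0.3,0,-15,0,0],
  [0.3,0,-25,0,0],
  [0.2,0,-30,0,0],
  [0,0,-25,0,0],
  [0,0,-15,0,0],
  [0,0,0,0,0],
])

```text
time: 27.65
tcp_pos: [0.6355, -0.2328, 0.3147]
ee_rot: [-0.482, 0.519, -0.515, 0.482]
ft_force: [1.3, -0.4, 0.7]
gripper_width: 0.0852
```

```bash
python3 - <<'E'
from h import *
f=snap("wrist","c22");go(.662,.008,.32,0)
E
```

```text
t 27.7 tcp [ 0.6348 -0.2329  0.3126] jaw -4.02 tilt [-0.008  0.004 -1.   ] w 0.0858 F [-0.  -0.2 -0.9] j7 -0.32
 turn about tool y: -4.0  shift before turn [-242.2   -6.5   10.2]  shift after turn [-240.9   -6.7   27.2]
```

View pics/c22.png

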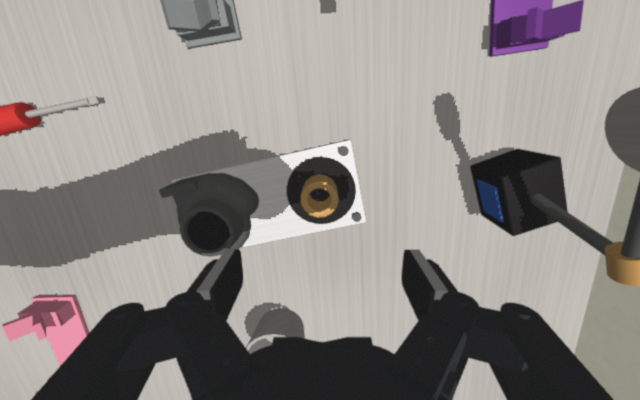

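Request:
arm_command([
  [0,-8,-5,0,0],
  [0,-16,-8,0,0],
  [0,-24,-10,0,0],
  [0,-28,-10,0,0],
  [0,-28,-10,0,0],
  [0,-28,-10,0,0],
  [0,-28,-10,0,0],
  [0,-24,-10,0,-4],
  [0,-18,-8,0,0],
  [0,-10,-6,0,0],
  [0,-4,0,0,0],
  [0,0,0,0,0],
  [0,0,0,0,0],
])

```text
time: 29.0
tcp_pos: [0.6482, -0.0193, 0.3987]
ee_rot: [-0.501, 0.504, -0.497, 0.498]
ft_force: [0.3, -0.4, -1.0]
gripper_width: 0.0857
```

```bash
python3 - <<'E'
from h import *
f=snap("wrist","c23");go(.662,.008,.32,0)
for p in ((.663,.008,.055),(.541,-.0225,.04)): print(proj(f,p))
E
```

```text
t 29.05 tcp [ 0.6483 -0.0194  0.3987] jaw -0.15 tilt [-0.011  0.004 -1.   ] w 0.0855 F [ 0.7 -0.8  0.7] j7 -0.54
 turn about tool y: -0.2  shift before turn [-27.1  78.7  14.5]  shift after turn [-27.1  78.7  14.6]
(np.float64(337.1772205902859), np.float64(156.8491211290946))
(np.float64(236.55009095648188), np.float64(179.84301119556258))
```

View pics/c23.png

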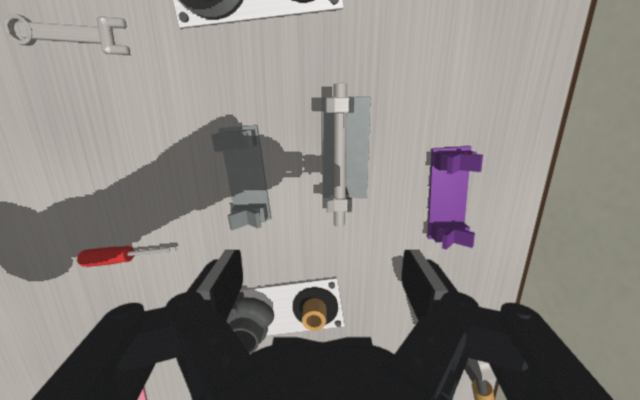

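```bash
python3 - <<'E'
from h import *
f=load("c23.npz")
c=f["img"][75:235,205:375,::-1]; c=cv2.convertScaleAbs(c,alpha=1.3,beta=20); cv2.imwrite("pics/c23c.png",cv2.resize(c,None,fx=3.75,fy=3.75,interpolation=cv2.INTER_CUBIC)[:600])
E
```

```text
(no output)
```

View pics/c23c.png

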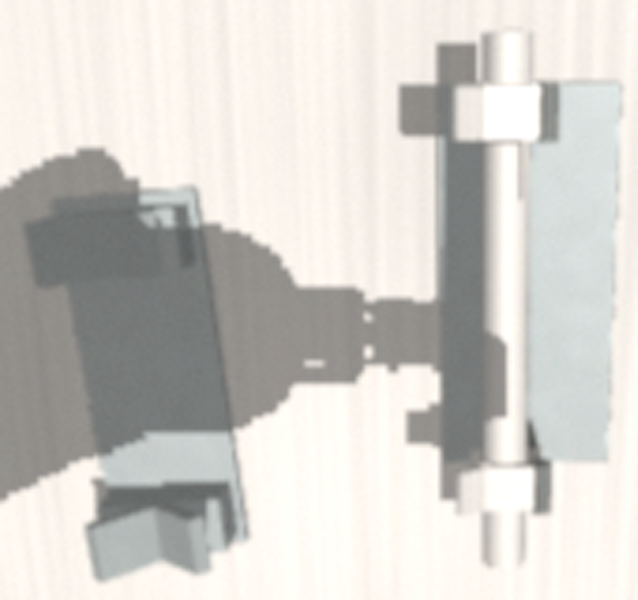

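```bash
python3 - <<'E'
from h import *
f=load("c23.npz")
q=lambda x,y:(205+x/3.75-.37,75+y/3.75-.37)
a=ray(f,*q(196,190),.006); b=ray(f,*q(243,540),.006)
print(a,b,np.linalg.norm(a-b)); d=(a-b)[:2]; d/=np.linalg.norm(d); print("yaw",np.degrees(np.arctan2(-d[0],d[1])))
n=np.array([d[1],-d[0]]); print("center",(a+b)[:2]/2-.025*n)
c1=ray(f,*q(507,30),.055); c2=ray(f,*q(503,567),.055); print("bar",c1,c2,np.linalg.norm(c1-c2),(c1+c2)/2)
d=c1-c2; print("baryaw",np.degrees(np.arctan2(-d[0],d[1])))
# rack base right edge
r1=ray(f,*q(617,85),.008); r2=ray(f,*q(607,460),.008); print(r1,r2)
# both from top view
t=load("a_top.npz"); im=t["img"]
cv2.imwrite("pics/tv.png",cv2.resize(im[130:210,280:360,::-1],None,fx=7.5,fy=7.5,interpolation=cv2.INTER_CUBIC))
E
```

```text
[0.56269846 0.04029354 0.006     ] [ 0.57089682 -0.0872946   0.006     ] 0.12785126236827948
yaw 3.676564313935367
center [ 0.54184909 -0.02510363]
bar [0.66468483 0.08595364 0.055     ] [ 0.66613672 -0.07687387  0.055     ] 0.16283398043157055 [0.66541077 0.00453989 0.055     ]
baryaw 0.5108775809591178
[0.70319902 0.07321763 0.008     ] [ 0.70588403 -0.05504886  0.008     ]
```

View pics/tv.png

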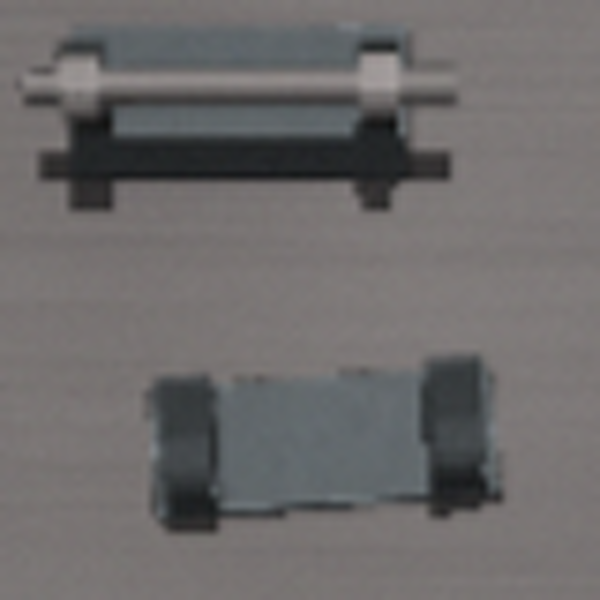

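```bash
python3 - <<'E'
from h import *
go(.6655,.0065,.208,0.4)
E
```

```text
t 29.05 tcp [ 0.6483 -0.0194  0.3987] jaw -0.15 tilt [-0.011  0.004 -1.   ] w 0.0855 F [ 0.7 -0.8  0.7] j7 -0.54
 turn about tool y: -0.6  shift before turn [-25.2 190.6  19.2]  shift after turn [-25.1 190.6  19.4]
```

Request:
arm_command([
  [0,-5,0,4,-0.6],
  [0,-10,5,8,0],
  [0,-8,15,5,0],
  [0,-2,20,2,0],
  [0,0,25,0,0],
  [0,0,25,0,0],
  [0,0,15,0,0],
  [0,0,5,0,0],
  [0,0,0,0,0],
  [0,0,0,0,0],
])

```text
time: 30.05
tcp_pos: [0.6666, 0.0084, 0.2904]
ee_rot: [0.503, -0.501, 0.494, -0.502]
ft_force: [-0.6, 0.6, -0.0]
gripper_width: 0.0852
```

```bash
python3 - <<'E'
from h import *
f=snap("wrist","c24");go(.6655,.0065,.208,0.4)
for p in ((.6655,.0065,.055),(.6655,.0865,.055),(.6655,-.0735,.055)):print(proj(f,p))
E
```

```text
t 30.1 tcp [0.6666 0.0083 0.2907] jaw 0.58 tilt [-0.007  0.006 -1.   ] w 0.0857 F [ 0.2 -0.1  0.1] j7 -0.63
 turn about tool y: 0.2  shift before turn [ 2.2 82.7 -0.6]  shift after turn [ 2.2 82.7 -0.5]
(np.float64(321.6417377492462), np.float64(216.46996618600406))
(np.float64(322.7436531752066), np.float64(110.87570433694242))
(np.float64(320.7588600251538), np.float64(301.0743009490554))
```

View pics/c24.png

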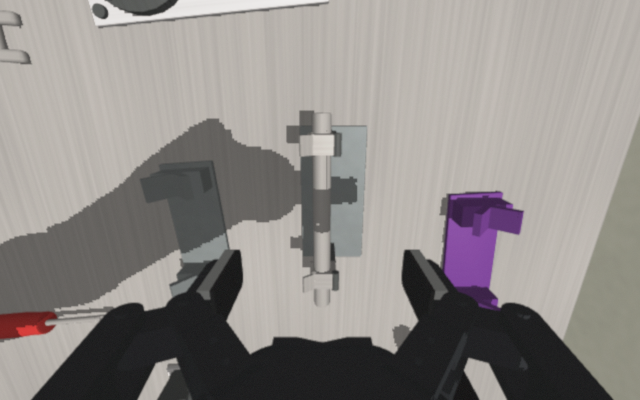

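Request:
arm_command([
  [0,3,8,-1,0],
  [0,0,18,0,0],
  [0,0,22,0,0],
  [0,0,18,0,0],
  [0,0,11,0,0],
  [0,0,5,0,0],
  [0,0,0,0,0],
  [0,0,0,0,0],
])

```text
time: 30.9
tcp_pos: [0.6647, 0.0056, 0.208]
ee_rot: [0.503, -0.501, 0.494, -0.502]
ft_force: [0.3, -0.7, 0.3]
gripper_width: 0.0851
```

```bash
python3 - <<'E'
from h import *
f=snap("wrist","c25");go(.6655,.0055,.208,0.4)
E
```

```text
t 30.95 tcp [0.6648 0.0055 0.2083] jaw 0.58 tilt [-0.008  0.005 -1.   ] w 0.0854 F [ 0.3 -0.3  0.8] j7 -0.69
 turn about tool y: 0.2  shift before turn [0.1 0.3 0.7]  shift after turn [0.1 0.3 0.7]
```

View pics/c25.png

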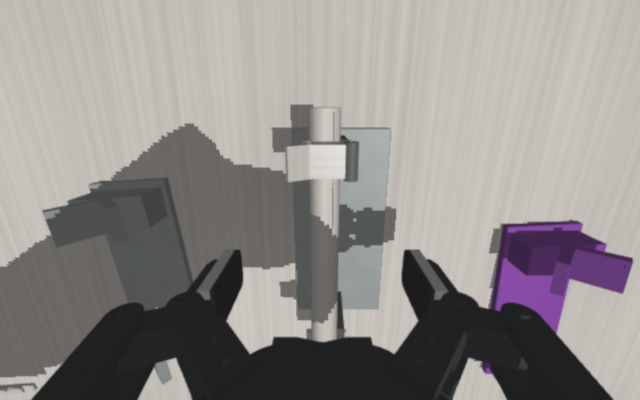

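Request:
arm_command([
  [0.5,0,0,1,0],
  [0.7,0,0,0,0],
  [1,0,0,0,0],
  [1,0,0,0,0],
  [1,0,0,0,0],
  [1,0,0,0,0],
  [1,0,0,0,0],
  [1,0,0,0,0],
], grip_force=80)

```text
time: 31.75
tcp_pos: [0.6654, 0.0054, 0.2077]
ee_rot: [0.504, -0.501, 0.494, -0.502]
ft_force: [-0.5, 0.4, 3.0]
gripper_width: 0.0114
```

```bash
python3 - <<'E'
from h import *
f=snap("wrist","c26");go(.6655,.0055,.208,0.4)
E
```

```text
t 31.8 tcp [0.6654 0.0054 0.2077] jaw 0.59 tilt [-0.009  0.005 -1.   ] w 0.0119 F [-1.3 -0.1  3.6] j7 -0.69
 turn about tool y: 0.2  shift before turn [-0.1 -0.3  0.1]  shift after turn [-0.1 -0.3  0.1]
```

View pics/c26.png

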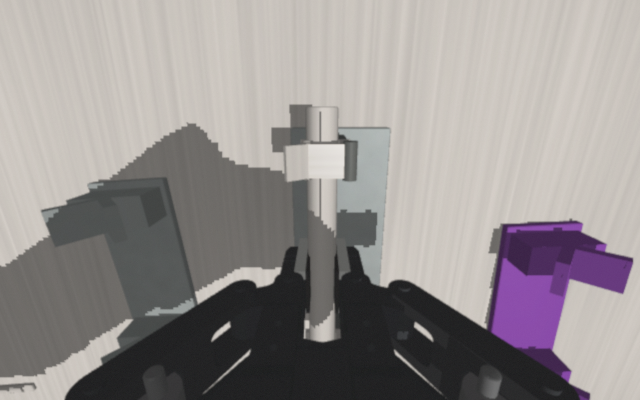

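Request:
arm_command([
  [1,0,0,-3,0],
  [1,0,0,-5,0],
  [1,0,0,-6,0],
  [1,0,0,-7,0],
  [1,0,0,-8,0],
  [1,0,0,-8,0],
  [1,0,0,-5,0],
  [1,0,0,0,0],
])

```text
time: 32.6
tcp_pos: [0.6224, 0.0049, 0.2077]
ee_rot: [0.504, -0.501, 0.493, -0.501]
ft_force: [-0.4, 0.5, -2.7]
gripper_width: 0.0115
```

```bash
python3 - <<'E'
from h import *
f=snap("wrist","c27");go(.54,-.024,.23,4)
E
```

```text
t 32.65 tcp [0.6231 0.0049 0.2079] jaw 0.61 tilt [-0.01   0.005 -1.   ] w 0.0115 F [ 0.1  0.7 -2.8] j7 -0.77
 turn about tool y: -3.4  shift before turn [ 27.9 -21.5 -83.6]  shift after turn [ 23.  -21.4 -85.1]
```

View pics/c27.png

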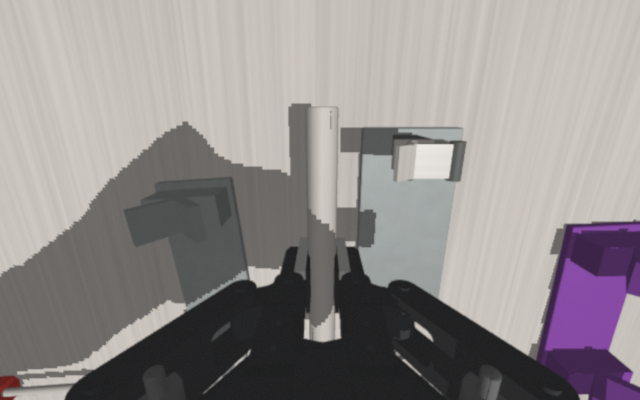

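```bash
python3 - <<'E'
from h import *
f=load("c27.npz"); W=cloud(f)
for v in (107,109,112,130,160): print(v,np.round(W[v,323],4))
print(ray(f,323,107,.058))
E
```

```text
107 [0.6212 0.0846 0.0607]
109 [0.6212 0.0838 0.0615]
112 [0.6212 0.0827 0.0616]
130 [0.6213 0.0757 0.0618]
160 [0.6214 0.0634 0.0614]
[0.62115828 0.08461953 0.058     ]
```

Request:
arm_command([
  [1,0,-8,0,0],
  [1,0,-14,0,-3.6],
  [1,2,-10,-8,0],
  [1,5,0,-16,0],
  [1,6,0,-20,0],
  [1,5,0,-18,0],
  [1,3,0,-13,0],
  [1,2,0,-8,0],
  [1,0,0,0,0],
  [1,0,0,0,0],
])

```text
time: 33.65
tcp_pos: [0.5432, -0.024, 0.2408]
ee_rot: [0.518, -0.485, 0.478, -0.517]
ft_force: [0.4, 0.7, -2.6]
gripper_width: 0.0118
```

```bash
python3 - <<'E'
from h import *
f=snap("wrist","c28");go(.5415,-.024,.193,4)
E
```

```text
t 33.7 tcp [ 0.5434 -0.0239  0.2407] jaw 4.17 tilt [-0.008  0.006 -1.   ] w 0.0119 F [-1.4  0.1 -1.9] j7 -0.8
 turn about tool y: 0.2  shift before turn [ 0.3 47.7 -1.6]  shift after turn [ 0.3 47.7 -1.6]
```

View pics/c28.png

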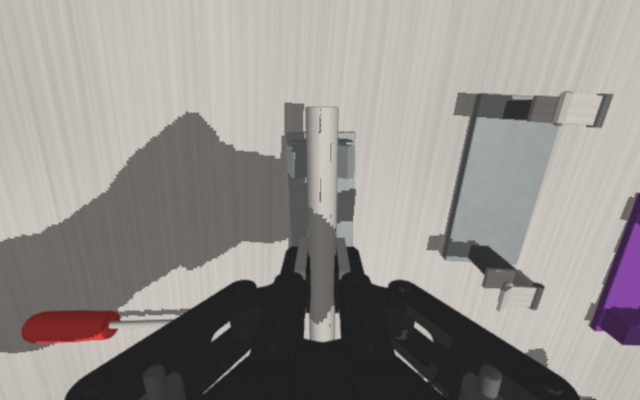

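```bash
python3 - <<'E'
from h import *
f=load("c28.npz")
print(ray(f,322,133,.006),ray(f,288,133,.006),ray(f,355,133,.006))
cv2.imwrite("pics/c28c.png",cv2.resize(f["img"][90:270,260:390,::-1],None,fx=3.3,fy=3.3,interpolation=cv2.INTER_CUBIC))
E
```

```text
[0.53784105 0.0386956  0.006     ] [0.51335662 0.03691124 0.006     ] [0.56156963 0.04042488 0.006     ]
```

View pics/c28c.png

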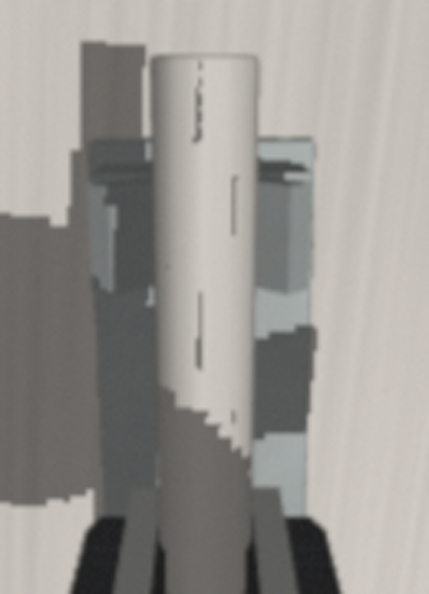

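Request:
arm_command([
  [1,1,6,0,0],
  [1,0,12,0,0],
  [1,0,12,0,0],
  [1,0,8,0,0],
  [1,0,5,0,0],
  [1,0,3,0,0],
  [1,0,0,0,0],
])

```text
time: 34.4
tcp_pos: [0.5422, -0.0248, 0.1941]
ee_rot: [0.519, -0.485, 0.478, -0.517]
ft_force: [-0.3, -0.1, -2.0]
gripper_width: 0.0115
```

```bash
python3 - <<'E'
from h import *
f=snap("wrist","c29");go(.5425,-.025,.193,4)
W=cloud(f)
for v in (120,150,180): print(v,np.round(W[v,323],4))
E
```

```text
t 34.45 tcp [ 0.5422 -0.0249  0.1944] jaw 4.2 tilt [-0.009  0.005 -1.   ] w 0.0117 F [ 0.4  0.  -2.8] j7 -0.87
 turn about tool y: 0.2  shift before turn [0.1 1.4 0.3]  shift after turn [0.1 1.4 0.3]
120 [0.5365 0.0497 0.0485]
150 [0.5374 0.0377 0.0479]
180 [0.5384 0.0246 0.0465]
```

View pics/c29.png

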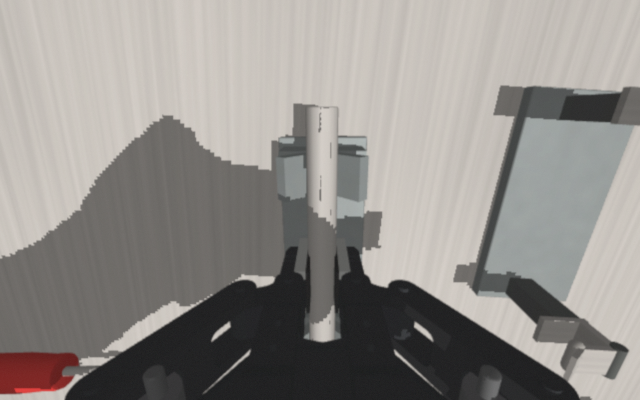

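Shaft is in the Vs, top at ~48 mm (47 expected); lower the last 1–2 mm until contact.

Request:
arm_command([
  [1,0,1,0,0],
  [1,0,1,0,0],
  [1,0,0,0,0],
])

```text
time: 34.75
tcp_pos: [0.5424, -0.0249, 0.1928]
ee_rot: [0.519, -0.485, 0.478, -0.517]
ft_force: [-0.7, 0.5, 1.1]
gripper_width: 0.0116
```

Request:
arm_command([
  [0.8,0,0,0,0],
  [0.6,0,0,0,0],
  [0.5,0,0,0,0],
  [0.5,0,0,0,0],
  [0.5,0,0,0,0],
  [0.5,0,-6,0,0],
  [0.5,0,-15,0,0],
  [0.5,0,-25,0,0],
  [0.5,0,-30,0,0],
  [0.5,0,-30,0,0],
  [0.5,0,-25,0,0],
  [0.5,0,-15,0,0],
  [0.5,0,0,0,0],
])

```text
time: 36.05
tcp_pos: [0.5441, -0.0255, 0.3408]
ee_rot: [-0.518, 0.484, -0.479, 0.518]
ft_force: [0.1, -0.2, -0.2]
gripper_width: 0.0424
```

```bash
python3 - <<'E'
from h import *
f=snap("wrist","c30");snap("scene","c30s"); go(.5425,-.025,.193,4)
W=cloud(f)
u,v=map(round,proj(f,(.5425,-.025,.047)))
for p in ((.5425,-.025,.047),(.5378,.04,.047),(.5472,-.09,.047)):
    u,v=map(round,proj(f,p)); print(u,v,np.round(W[v,u],4))
E
```

```text
t 36.15 tcp [ 0.5432 -0.0259  0.3382] jaw 4.18 tilt [-0.01   0.005 -1.   ] w 0.0428 F [-0.7 -0.5 -0.6] j7 -0.65
 turn about tool y: 0.2  shift before turn [ -0.2 145.2   0.7]  shift after turn [ -0.2 145.2   0.7]
321 192 [ 0.5427 -0.0245  0.0469]
321 125 [0.5381 0.0397 0.0464]
321 251 [ 0.5474 -0.0898  0.0468]
```

View pics/c30.png

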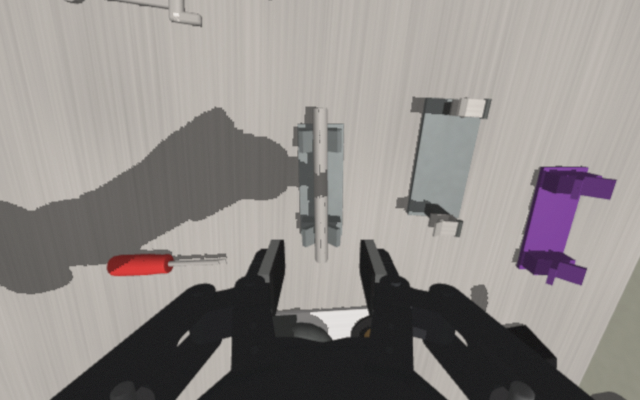

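View pics/c30s.png

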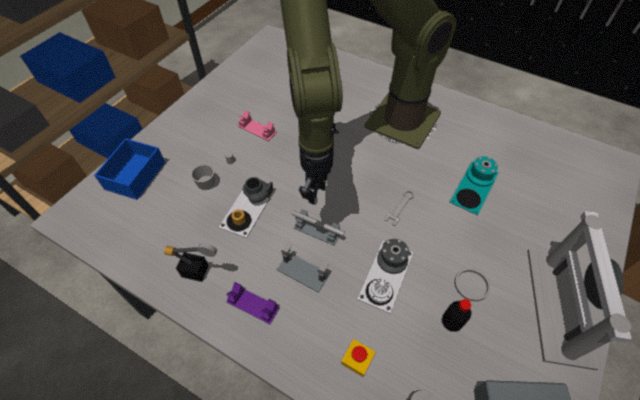

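```bash
python3 - <<'E'
from h import *
f=load("c30.npz"); g=load("c30s.npz")
a=ray(f,320,107.5,.045);b=ray(f,321.5,262,.045); print(a,b,(a+b)/2)
c=ray(f,321,124,.006);d=ray(f,321,246,.006); print(c,d,(c+d)/2)
W=cloud(g)
for p in ((.6246,.211,.06),(.634,-.2325,.04)):
    u,v=map(round,proj(g,p)); print(u,v,np.round(W[v-1:v+2,u-1:u+2].reshape(-1,3).mean(0),3))
im=np.hstack([cv2.resize(g["img"][y:y+60,x:x+66,::-1],None,fx=6,fy=6,interpolation=cv2.INTER_CUBIC) for x,y in ((205,190),(350,250))]); cv2.imwrite("pics/c30c.png",im)
E
```

```text
[0.53606158 0.05496291 0.045     ] [ 0.548933   -0.10413387  0.045     ] [ 0.54249729 -0.02458548  0.045     ]
[0.53789272 0.03868562 0.006     ] [ 0.548212   -0.10517502  0.006     ] [ 0.54305236 -0.0332447   0.006     ]
381 283 [0.625 0.21  0.06 ]
237 214 [ 0.626 -0.241  0.025]
```

View pics/c30c.png

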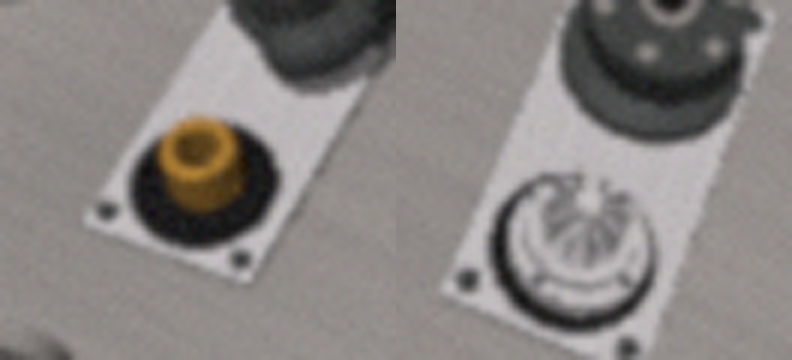

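```bash
python3 - <<'E'
from cell import *
print(sign_off())
E
```

```text
the job is handed in; nothing more can be done
None
```

The job is done and handed in at about 36 s. All four parts are placed and released, with the gripper clear and about 0.12 m above the shaft. The spanner and screwdriver were never touched.

| Part | Last measured position | Target | Check |
|---|---|---|---|
| Back plate | centre (0.6247, 0.211) | pad about (0.6245, 0.2107) | flat, within about 1 mm; plate-to-pad measured before the wheel was added |
| Compressor wheel | nose tip (0.624–0.625, 0.211), 60 mm up | plate centre (0.6247, 0.211), 60 mm up | upright, within about 1 mm, confirmed in two views |
| Brass sleeve | released at (0.633, -0.232) | pad about (0.634, -0.2325) | upright on the pad in both pictures |
| Shaft | middle (0.5425, -0.0246), top 47 mm up along its length | seat about (0.542, -0.025) | level and down in both Vs |

What did not go to plan, or disagreed:

- **Back plate grasp:** the plate lay at the inner edge of the arm's reach. The first grasp pressed the fingertips on the bench with up to 16 N, and I slid the plate about 33 mm outward before lifting it.
- **Compressor wheel grasp:** the same limit meant gripping the wheel higher than planned, and it held.
- **V-rest centre:** my estimates differed by up to 4 mm along the V. One last cross-check used a wrong edge and read 8 mm off; I discarded it.
- **Sleeve depth check:** the final depth sample missed the sleeve's rim, so its position rests on the release pose and the pictures.

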